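Clip the handle on the serving pan and hold its lip over the plate

TASK

The little dark serving pan came out of the oven without its handle: drop the steel head of the loose wooden handle fully down into the socket on the pan's side and swing the red-knobbed locking lever fully shut over it. Then lift the pan by that handle, keep it level, turn it a quarter turn clockwise (seen from above) from the way it stood on its board, and finish while holding it still and level by the handle alone, about 10 cm above the worktop, its pouring lip a few centimetres in over the rim of the white plate and the middle of the pan still beside the plate, so that I can spoon the tomato out. The tomato must stay in the middle of the pan all the time; leave the plate, pepper mill, salt shaker, timer and mug where they are.

Things in the scene. Friction and masses are not known exactly. Their poses are not given: they have to be found in the camera images.
- board: wooden board, 160 x 160 x 20 mm, fixed; origin at the centre of its underside. A recess, 5 mm deep, holds the pan's foot (pan underside 15 mm above the worktop). Two 10 mm dowels, to 35 mm above the worktop, 40.5 mm apart inside, flank the socket and stop the pan turning until lifted. The pan's x axis starts along the board's -y; quarter-turned it points along the board's -x, the lip along its +y.
- pan: small dark dished serving pan, 0.27 to 0.41 kg, 136 mm across the rim, 29 mm high, foot 108 mm across; origin at the centre of its underside, z up. Its floor is 3 mm above the underside in the middle and rises outward at 3 degrees to a radius of 22 mm, at 9 degrees to 50 mm, then the side goes up. The steel handle socket sticks out along the pan's +x, the pouring lip along its -y.
- pocket (a point): centre of the socket pocket's floor, at (82.5, 0, 16) mm in the pan's frame, with its axes. Open at the top, walls 14 mm high with 4 mm 45-degree bevels; pocket from pan x = 68 to 97 mm, 26.5 mm wide; from there a slot 17 mm wide runs on to the socket's open end at x = 124 mm; socket 36.5 mm wide outside.
- lip (a point): outer end of the pouring lip, at (0, -76.5, 31) mm in the pan's frame, with the pan's axes
- latch (a joint): locking lever on the socket, level, on a vertical pin at (76, 20) mm in the pan's frame; rad. 0 = fully shut, a stop: it lies from the pin along the pan's -y, over the seated head and 1.5 mm above it. It grows anticlockwise from above as it opens: at 1.57 it points along the pan's +x; stop at 2.7; starts at 1.9 to 2.5. Stays where it is left (0.5 N at the knob moves it). 10 mm wide, 5 mm thick.
- latch_knob (a point): on the axis of the red upright knob at the lever's free end, 44 mm from the pin. The knob is 11 mm across; above the pan's underside it stands from 31.5 to 58.5 mm, this point at 47.5 mm, the lever's top at 36.5 mm.
- handle: clip-on handle, 0.12 kg, lying on its flat underside; origin under the centre of its steel head, x towards the grip, z up. Head 26 (x) x 24 x 14 mm high; neck 14 wide, 14 high, to x = 48 mm; wooden grip 20 x 20 mm to x = 140 mm. Centre of mass at x = 31 mm. Seated: head's underside on the pocket's floor, x axis along the pan's +x; it stays put when let go, lever open.
- grip (a point): centre of the forward part of the wooden grip, at (80, 0, 10) mm in the handle's frame; can be grasped here across the width
- tomato: red roast tomato, a loose ball 40 mm across, 40 g, with a small green calyx; origin at its centre; lies in the middle of the pan
- plate: round white plate, 165 mm across and 22 mm high, lying flat and loose on the worktop; origin at the edge of the rim nearest the robot (see point plate_middle)
- plate_middle (a point): middle of the white plate, 11 mm above the worktop
- pepper_mill: wooden pepper mill, 58 mm across, 170 mm high, bystander; origin at the centre of its underside
- salt_shaker: salt shaker with a grey cap, 44 mm across, 90 mm high, bystander; origin at the centre of its underside
- egg_timer: round red and white kitchen timer, 62 mm across, 54 mm high, bystander; origin at the centre of its underside
- mug_cream: cream mug, 82 mm across, 94 mm high, bystander; origin at the centre of its underside
There are look-alikes about, which are no part of the job. Of the things that look like the handle, the largest one is meant.

How it is judged:
By the outcome, as a careful person would: the job done as asked, in the order asked, and still so for the second after the job is handed in, while the arm keeps its last pose, push and grip.
It also fails if it takes over 72 s, if anything falls off the work surface, if the arm or the gripper's body presses on something with over 40 N, if the wrist force passes 120 N, or if a joint passes its speed limit or range.

ROBOT

A 6-joint arm with a two-finger parallel gripper is mounted at the origin on a cart in front of the work surface, level with it; the furniture and walls round the work are solid. World frame = base frame: x ahead of the robot, y to its left, z up, the work surface at z = 0. Lengths are in m, angles in rad, forces in N, time in s.
With the tool pointing down it reaches from about 0.325 to 0.85 m from the base axis. Payload 15.5 kg.
Tool frame: the origin (TCP) lies midway between the tips of the shut fingers; the grasp point (between the pads) lies 19 mm behind it; z points along the fingers, x is the direction in which the jaws open and shut, and the axes are right-handed (so a half turn about z gives the same grasp; the last joint's range is limited). The gripper opens to 91 mm and grips with 3 to 60 N. Pads are 32 mm wide; open, the fingers measure 118 mm over their backs; the gripper's body (76 mm by 178 mm) begins 60 mm behind the grasp point.
Start: joints at [-1.304, 0.494, 1.345, -0, 1.302, -0.096], TCP at [0.222, -0.584, 0.214] pointing down, gripper open.
Joint ranges: [-2.91, 2.91], [-0.82, 2.16], [0.22, 2.67], [-1.22, 4.37], [0.12, 2.79], [-3.08, 3.08]. Speed limits (rad/s): [1.89, 1.89, 2.57, 3.01, 3.01, 3.01].

INTERFACE

Orientations are given as a 3x3 rotation matrix whose columns are the frame's x, y, z axes.
In Python, from station import monitor, vision, workorder gives the robot as it stands.
- The arm moves only by the tool arm_command, never from a script. Its argument "deltas" is a list of rows, each a list of 5 numbers: the opening, from -1 (shut) to 1 (fully open), then the shift along the tool's x, y, z in m, then the turn about the tool's z in units of 6 degrees (1.0 is 6 degrees). A call has 1 to 12 rows; each row shifts and turns the pose as measured when the row begins, along the tool's axes as they then stand; what a row does not reach is not made up. A row lasts 1/12 s, in which the tool goes at most 41.7 mm and 7.16 degrees, less where a joint would pass 70% of its speed; a pose out of reach is approached as far as the arm can. A call with a gripper value outside its range is refused whole. The fingers move at their own pace and stop on an object; "grip_force" is the grip in N (left out, the last holds). Time passes only in rows, so rows that do not move let the fingers close. It gives the time, the measured TCP pose, the force and the opening at its end, in the units of the state.
- monitor.read_state(): the state, without advancing time (a new reading comes with each control period).
- vision.read_camera(name): name is "scene" or "side" or "wrist"; returns a dict with "img" (384x512x3 uint8, red, green, blue), "fx", "fy", "cx", "cy" (pixels), "position" and "rotation" of the camera in the world. Camera axes: x right, y down, z forward; pixel columns grow to the right and rows downward; lengths in m; the calibration is good to about 2 mm. The wrist camera is an equidistant fisheye: a pixel r from the principal point sees the ray r / f radians off the axis. A picture is of the moment at which its call begins. There is no depth.
- workorder.hand_in(): hands the job in, once; it reports no verdict.
The state is a dict: "time": time; "joints": joint angles; "joint_velocities": joint speeds; "tau": joint torques, N m; "tool_pos": TCP position; "tool_rot": TCP orientation; "ft_force": force on the tool from outside, world axes, zero at the start; "torque": the same for the moment, N m; "finger_gap": finger opening in m.
Only numpy, scipy, OpenCV 4.12 (cv2) and the standard library are available. Lean on these libraries where they do the work, as an engineer would, in place of code of your own. Each camera call takes 0.05 s, during which the arm holds its last target. There are 200 camera calls.

## Working session

There is one attempt and no reset: what is moved stays moved. The work goes in short steps, Python scripts to look and compute and a tool call to move; the robot and the scene stay as the last step left them, time stands still between calls to the robot, and variables do not carry over. Pictures are saved under pics/ and viewed, about 8 in all and at most 12, crops included, and the job is handed in when it is done.

Besides the shell and the picture viewer there is one more tool, called after "Request:" as a command line: name --pt "numbers of a row" for each row, then --argument value for the rest. arm_command: Moves the arm, as the interface text tells. Its arguments: {"type":"object","properties":{"deltas":{"type":"array"},"grip_force":{"type":"number"}},"required":["deltas"]}

```bash
mkdir -p pics; cat > h.py <<'E'
import sys; sys.path.insert(0,'.')
import numpy as np, cv2
from station import monitor, vision, workorder
def cam(n,save=None):
    c=vision.read_camera(n)
    if save: cv2.imwrite('pics/'+save,c['img'][:,:,::-1])
    np.savez('pics/'+n+'.npz',**c)
    return c
def ray(c,u,v,fish=False):
    x=(u-c['cx'])/c['fx'];y=(v-c['cy'])/c['fy']
    if fish:
        r=np.hypot(x,y);s=np.sin(r)/max(r,1e-9);d=np.array([x*s,y*s,np.cos(r)])
    else: d=np.array([x,y,1.])
    return np.array(c['position']),np.array(c['rotation'])@d
def onz(c,u,v,z,fish=False):
    p,d=ray(c,u,v,fish);return p+d*(z-p[2])/d[2]
def proj(c,P,fish=False):
    q=np.array(c['rotation']).T@(np.array(P)-c['position'])
    if fish:
        t=np.arctan2(np.hypot(q[0],q[1]),q[2]);k=t/max(np.hypot(q[0],q[1]),1e-9);return c['cx']+c['fx']*q[0]*k,c['cy']+c['fy']*q[1]*k
    return c['cx']+c['fx']*q[0]/q[2],c['cy']+c['fy']*q[1]/q[2]
E
python3 - <<'E'
from h import *
s=monitor.read_state();print(s['time'],s['tool_pos'],np.round(s['tool_rot'],3).tolist(),s['finger_gap'],s['ft_force'])
ims=[]
for n in['scene','side','wrist']:
    c=cam(n);ims.append(c['img']);print(n,c['fx'],c['cx'],c['cy'],np.round(c['position'],3),np.round(c['rotation'],3).tolist())
for n,i in zip(['scene','side'],ims):cv2.imwrite(f'pics/{n}0.png',cv2.resize(i[:,:,::-1],(800,600),interpolation=cv2.INTER_CUBIC))
E
```

```text
0.0 [ 0.22171592 -0.58395354  0.2133147 ] [[0.355, -0.935, -0.0], [-0.935, -0.355, 0.001], [-0.001, -0.0, -1.0]] 0.09157753712916547 [-0.2456986   0.7556411   0.39439706]
scene 481.83566850704113 257.8072661573171 186.54042820969914 [-0.482  0.399  0.984] [[-0.456, -0.552, 0.698], [-0.89, 0.303, -0.342], [-0.023, -0.777, -0.629]]
side 477.6786546093092 253.8562855269838 194.5644989619582 [ 0.453 -1.064  0.654] [[0.998, -0.014, 0.056], [-0.055, -0.518, 0.854], [0.017, -0.855, -0.518]]
wrist 297.3186396354542 250.44439833530953 189.57605280018456 [ 0.294 -0.556  0.385] [[0.355, -0.899, -0.256], [-0.935, -0.342, -0.096], [-0.001, 0.274, -0.962]]
```

View pics/scene0.png

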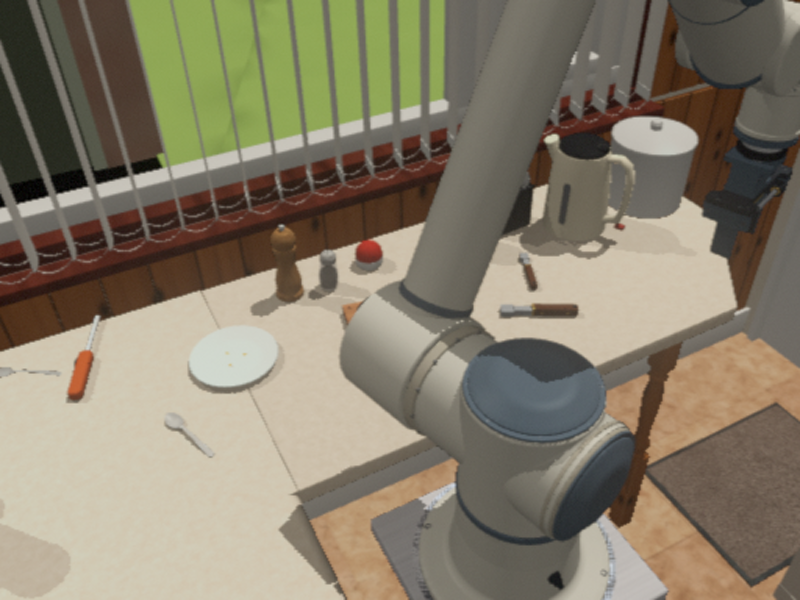

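View pics/side0.png

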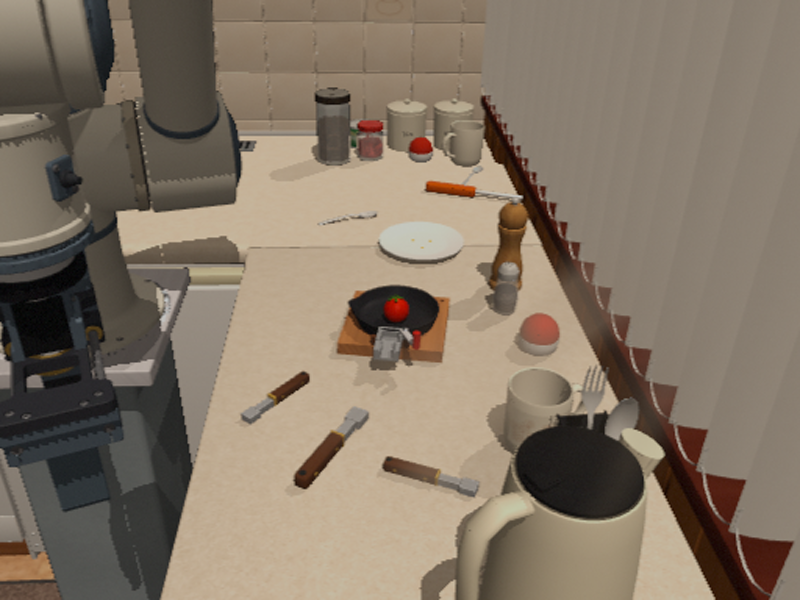

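Side view (800x600): three handle look-alikes at (275,397), (332,447) and (430,475). The pan is at (395,315), with its socket at (387,345), the red knob at (416,340) and the plate at (421,242). I'll measure these next.

```bash
python3 - <<'E'
from h import *
c=dict(np.load('pics/side.npz'));k=1.5625
for n,a,b in[('A',(243,415),(308,377)),('B',(300,482),(362,412)),('C',(385,463),(476,488))]:
    P=onz(c,a[0]/k,a[1]/k,.008);Q=onz(c,b[0]/k,b[1]/k,.008);print(n,P.round(3),Q.round(3),np.linalg.norm(P-Q).round(3))
for n,p,z in[('tomato',(397,310),.038),('board BL',(338,354),.02),('board BR',(443,360),.02),('board TR',(450,297),.02),('knob',(416,340),.062),('sock end',(385,360),.045),('pm base',(507,288),0),('salt base',(505,310),0),('timer',(539,348),0.0),('mug',(537,445),0.)]:
    print(n,onz(c,p[0]/k,p[1]/k,z).round(3))
# plate: white mask in side image
for nm in['side','scene']:
    cc=dict(np.load(f'pics/{nm}.npz'));h=cv2.cvtColor(cc['img'],cv2.COLOR_RGB2HSV)
    ctr=(421/k,242/k) if nm=='side' else (234/k,357/k)
    print(nm,h[int(ctr[1])-6,int(ctr[0])-12],h[int(ctr[1])+20,int(ctr[0])+10])
    m=((h[...,1]<26)&(h[...,2]>150)).astype(np.uint8)
    n,l,st,ce=cv2.connectedComponentsWithStats(m);i=l[int(ctr[1])-6,int(ctr[0])-12]
    print(i,st[i])
    if i:
        x,y,w,hh,a=st[i]; cs,_=cv2.findContours((l==i).astype(np.uint8),0,2)
        W=np.array([onz(cc,u,v,.022)[:2] for u,v in cs[0][:,0]]);(cx,cy),r=cv2.minEnclosingCircle(W.astype(np.float32));print(cx,cy,r)
w=dict(np.load('pics/wrist.npz'))['img']
s=c['img'][180:330,140:325];cv2.imwrite('pics/crop1.png',cv2.resize(s[:,:,::-1],(740,600),interpolation=cv2.INTER_CUBIC))
E
```

```text
A [ 0.302 -0.279  0.008] [ 0.384 -0.198  0.008] 0.116
B [ 0.384 -0.406  0.008] [ 0.46  -0.278  0.008] 0.149
C [ 0.487 -0.378  0.008] [ 0.594 -0.424  0.008] 0.116
tomato [ 0.519 -0.067  0.038]
board BL [ 0.427 -0.159  0.02 ]
board BR [ 0.58  -0.179  0.02 ]
board TR [0.612 0.001 0.02 ]
knob [ 0.539 -0.187  0.062]
sock end [ 0.494 -0.211  0.045]
pm base [0.721 0.063 0.   ]
salt base [ 0.704 -0.01   0.   ]
timer [ 0.737 -0.123  0.   ]
mug [ 0.686 -0.343  0.   ]
side [ 33  12 198] [ 17  59 190]
12 [243 142  51  21 798]
0.5774197578430176 0.22133781015872955 0.0784040093421936
scene [ 45  12 214] [ 19  48 128]
32 [ 121  208   57   40 1752]
0.5731639862060547 0.23632082343101501 0.08313265442848206
```

View pics/crop1.png

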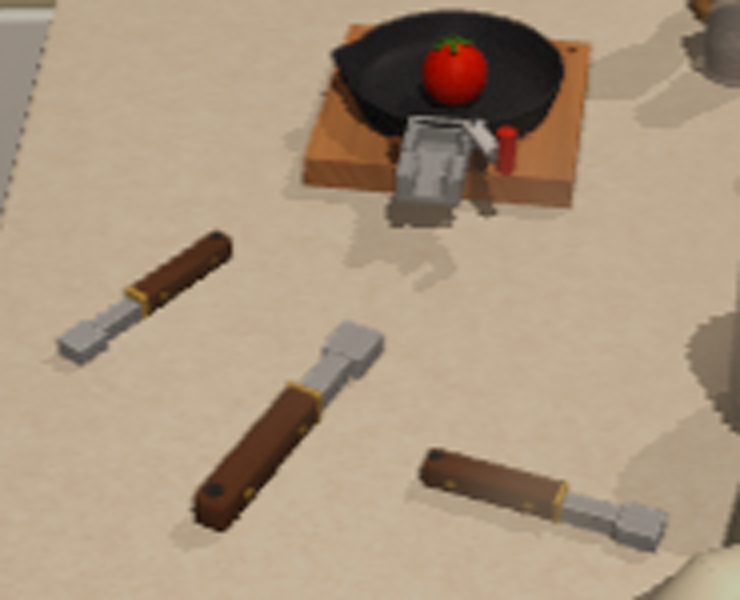

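Only B spans about 150 mm (A and C are 116 mm), so B at (332,447) is the handle: its steel head points at the board and its grip towards the robot. In the crop the lever is open to the right, with the knob at (507,150). I'll move over its grip.

Request:
arm_command --pt "1 -0.0155 -0.0275 0 0" --pt "1 -0.0155 -0.0275 0 0" --pt "1 -0.0155 -0.0275 0 0" --pt "1 -0.0155 -0.0275 0 0" --pt "1 -0.0155 -0.0275 0 0" --pt "1 -0.0155 -0.0275 0 0" --pt "1 -0.0155 -0.0275 0 0" --pt "1 -0.0155 -0.0275 0 0" --pt "1 -0.0155 -0.0275 0 0" --pt "1 -0.0155 -0.0275 0 0" --pt "1 0 0 0 0" --pt "1 0 0 0 0"

```text
time: 1.15
tool_pos: [0.4305, -0.3303, 0.2108]
tool_rot: [[0.352, -0.936, -0.002], [-0.936, -0.352, 0.003], [-0.004, 0.001, -1.0]]
ft_force: [0.1, 0.5, 0.2]
finger_gap: 0.0916
```

Request:
arm_command --pt "0 0 0 0 -1" --pt "0 0 0 0 -1" --pt "0 0 0 0 -1" --pt "0 0 0 0 -1" --pt "0 0 0 0 -1" --pt "0 0 0 0 -1" --pt "0 0 0 0 -0.4" --pt "0 0 0 0 0"

```text
time: 1.82
tool_pos: [0.4271, -0.3338, 0.2097]
tool_rot: [[0.872, -0.49, -0.005], [-0.49, -0.872, 0.004], [-0.006, -0.002, -1.0]]
ft_force: [-0.2, 0.0, 0.4]
finger_gap: 0.0456
```

```bash
cat >> h.py <<'E'
def to(P,yawy=None):
    "shift in tool axes and turn units to bring TCP to P with tool y at world angle yawy (deg)"
    s=monitor.read_state();R=np.array(s['tool_rot']);d=R.T@(np.array(P)-s['tool_pos'])
    y=np.degrees(np.arctan2(R[1,1],R[0,1]));t=None if yawy is None else (-((yawy-y+180)%360-180)/6).round(2)
    print('t',round(s['time'],2),'tcp',np.round(s['tool_pos'],4),'yaw',round(y,2),'gap',round(s['finger_gap'],4),'F',np.round(s['ft_force'],1),'-> d',d.round(4),'turn',t)
E
python3 - <<'E'
from h import *
to([.42,-.346,.2],-121)
c=cam('wrist');cv2.imwrite('pics/w1.png',cv2.resize(c['img'][:,:,::-1],(800,600),interpolation=cv2.INTER_CUBIC))
E
```

```text
t 1.82 tcp [ 0.4271 -0.3338  0.2097] yaw -119.33 gap 0.0456 F [-0.2  0.   0.4] -> d [-0.0002  0.0141  0.0097] turn 0.28
```

View pics/w1.png

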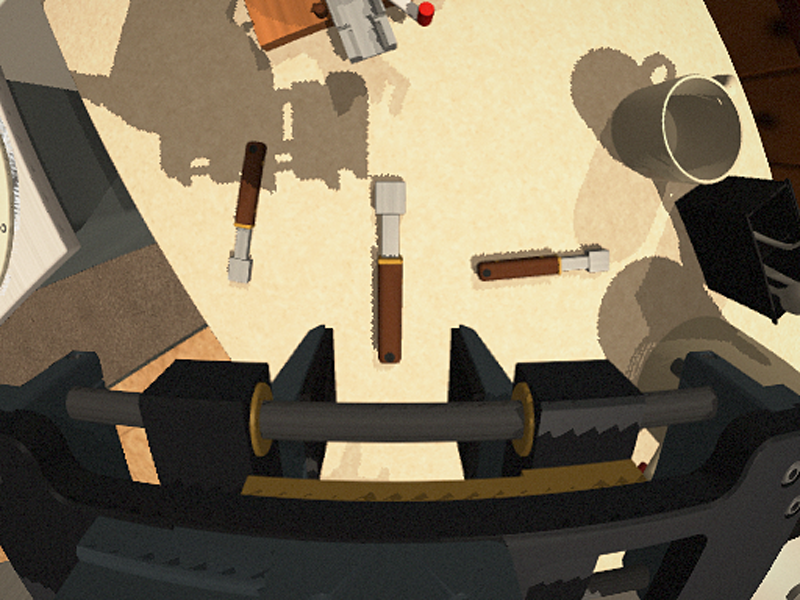

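Wrist view: the handle is nearly in line with the tool. The head is at (390,197), the brass collar at (390,261) and the tail at (390,360). The socket is at (360,25) and the knob at (426,13). Next I'll fit the handle's axis.

```bash
python3 - <<'E'
from h import *
c=dict(np.load('pics/wrist.npz'));k=1.5625;h=cv2.cvtColor(c['img'],cv2.COLOR_RGB2HSV)
def comp(m,u,v):
    n,l,st,ce=cv2.connectedComponentsWithStats(m.astype(np.uint8));i=l[int(v/k),int(u/k)]
    if i==0: print('miss',h[int(v/k),int(u/k)]);return None
    cs,_=cv2.findContours((l==i).astype(np.uint8),0,2);print(st[i]);return cs[0][:,0]
for nm,m,u,v,z in[('wood',(h[...,2]<130)&(h[...,1]>110),390,310,.02),('head',(h[...,1]<45)&(h[...,2]>100),390,197,.014)]:
    q=comp(m,u,v)
    if q is None: continue
    W=np.array([onz(c,a,b,z,True)[:2] for a,b in q]).astype(np.float32);r=cv2.minAreaRect(W);b=cv2.boxPoints(r)
    print(nm,r,b.round(4).tolist())
for n,u,v,z in [('hd L',377,178,.014),('hd R',405,180,.014),('neck',391,213,.014),('collar',390,261,.02),('tail',390,360,.02),('knob',426,8,.0735)]:
    print(n,onz(c,u/k,v/k,z,True).round(4))
E
```

```text
[241 169  17  63 915]
wood ((0.40421509742736816, -0.36644792556762695), (0.08377835154533386, 0.019914524629712105), 60.038143157958984) [[0.37470000982284546, -0.3977999985218048], [0.3919000029563904, -0.4077000021934509], [0.43380001187324524, -0.335099995136261], [0.4165000021457672, -0.32519999146461487]]
[240 116  19  49 666]
head ((0.4422488212585449, -0.2994692325592041), (0.06018993258476257, 0.022211657837033272), 60.64445114135742) [[0.41780000925064087, -0.32030001282691956], [0.43720000982284546, -0.3310999870300293], [0.4666999876499176, -0.27869999408721924], [0.447299987077713, -0.2678000032901764]]
hd L [ 0.45   -0.2664  0.014 ]
hd R [ 0.4684 -0.2785  0.014 ]
neck [ 0.446 -0.296  0.014]
collar [ 0.4269 -0.3284  0.02  ]
tail [ 0.3851 -0.4026  0.02  ]
knob [ 0.5382 -0.1798  0.0735]
```

```bash
python3 - <<'E'
from h import *
to([.4187,-.340,.003],-120.1)
E
```

```text
t 1.87 tcp [ 0.4271 -0.3339  0.2097] yaw -119.49 gap 0.0458 F [-0.3  0.2  0.9] -> d [-0.003   0.0098  0.2068] turn 0.1
```

Request:
arm_command --pt "0 -0.003 0.0095 0 0.1" --pt "0 0 0 0.035 0" --pt "0 0 0 0.035 0" --pt "0 0 0 0.035 0" --pt "0 0 0 0.035 0" --pt "0 0 0 0.02 0" --pt "0 0 0 0.01 0" --pt "0 0 0 0 0"

```text
time: 2.53
tool_pos: [0.4162, -0.3479, 0.0351]
tool_rot: [[0.853, -0.522, 0.0], [-0.522, -0.853, -0.002], [0.001, 0.002, -1.0]]
ft_force: [-0.5, 0.6, 0.2]
finger_gap: 0.0459
```

```bash
python3 - <<'E'
from h import *
to([.4187,-.340,.003],-120.1)
E
```

```text
t 2.53 tcp [ 0.4162 -0.3479  0.0351] yaw -121.46 gap 0.0459 F [-0.5  0.6  0.2] -> d [-0.002  -0.0081  0.0321] turn -0.23
```

Request:
arm_command --pt "0 -0.002 -0.008 0.012 -0.2" --pt "0 0 0 0.012 0" --pt "0 0 0 0.008 0" --pt "0 0 0 0 0"

```text
time: 2.87
tool_pos: [0.4178, -0.3428, 0.0035]
tool_rot: [[0.86, -0.51, 0.001], [-0.51, -0.86, -0.003], [0.003, 0.003, -1.0]]
ft_force: [-1.1, 0.9, 0.6]
finger_gap: 0.0455
```

```bash
python3 - <<'E'
from h import *
to([.4187,-.340,.003],-120.1)
E
```

```text
t 2.87 tcp [ 0.4178 -0.3428  0.0035] yaw -120.69 gap 0.0455 F [-1.1  0.9  0.6] -> d [-0.0006 -0.0029  0.0005] turn -0.1
```

Good enough (grip at about x = 69 mm). I'll close and lift.

Request:
arm_command --pt "-1 0 0 0 0" --pt "-1 0 0 0 0" --pt "-1 0 0 0 0" --pt "-1 0 0 0 0" --pt "-1 0 0 0 0" --pt "-1 0 0 0 0" --grip_force 40

```text
time: 3.37
tool_pos: [0.4186, -0.3451, 0.0069]
tool_rot: [[0.859, -0.513, 0.004], [-0.513, -0.859, -0.007], [0.007, 0.004, -1.0]]
ft_force: [-0.9, -0.4, -0.9]
finger_gap: 0.0194
```

Request:
arm_command --pt "-1 0 0 -0.02 0" --pt "-1 0 0 -0.03 0" --pt "-1 0 0 -0.03 -1" --pt "-1 0 0 -0.03 -1" --pt "-1 0 0 -0.03 -1" --pt "-1 0 0 0 -0.8" --pt "-1 0 0 0 0" --pt "-1 0 0 0 0"

```text
time: 4.03
tool_pos: [0.4174, -0.3433, 0.1539]
tool_rot: [[0.992, -0.125, 0.003], [-0.125, -0.992, -0.006], [0.004, 0.005, -1.0]]
ft_force: [-0.7, -0.1, -1.8]
finger_gap: 0.0196
```

```bash
python3 - <<'E'
from h import *
to([.4187,-.340,.15],-98)
c=cam('wrist');cv2.imwrite('pics/w2.png',cv2.resize(c['img'][:,:,::-1],(800,600),interpolation=cv2.INTER_CUBIC))
cam('side');
E
```

```text
t 4.03 tcp [ 0.4174 -0.3433  0.1539] yaw -97.18 gap 0.0196 F [-0.7 -0.1 -1.8] -> d [ 0.0008 -0.0034  0.0039] turn 0.14
```

View pics/w2.png

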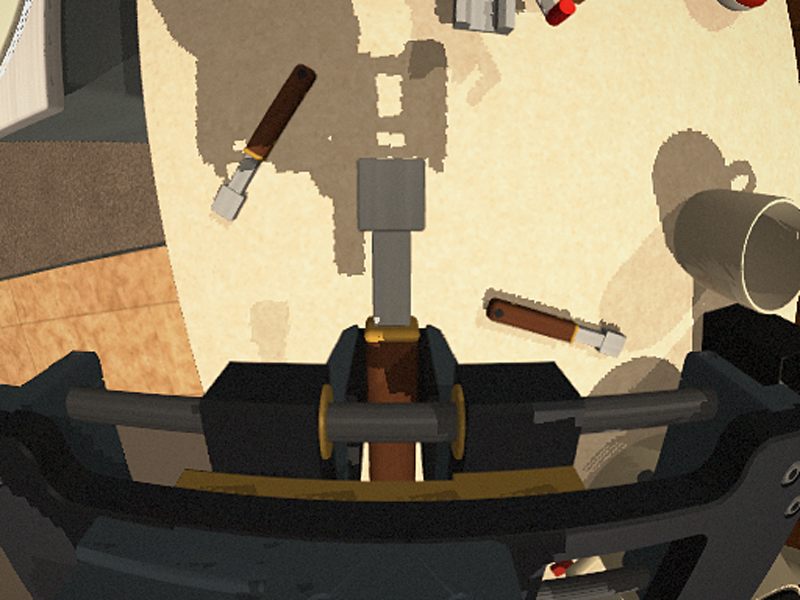

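The handle is held straight, with the head at (391,193) ahead of the fingers. I'll move in over the board for a look at the socket.

Request:
arm_command --pt "-1 0.016 -0.025 0 0.1" --pt "-1 0.016 -0.025 0 0" --pt "-1 0.016 -0.025 0 0" --pt "-1 0.016 -0.025 0 0" --pt "-1 0 0 0 0" --pt "-1 0 0 0 0"

```text
time: 4.63
tool_pos: [0.4942, -0.2479, 0.146]
tool_rot: [[0.988, -0.154, -0.007], [-0.154, -0.988, 0.002], [-0.007, -0.0, -1.0]]
ft_force: [-0.4, 0.3, -1.5]
finger_gap: 0.0199
```

```bash
python3 - <<'E'
from h import *
to([.494,-.25,.15],-98)
c=cam('wrist');cv2.imwrite('pics/w3.png',cv2.resize(c['img'][:300,60:460,::-1],(800,600),interpolation=cv2.INTER_CUBIC))
E
```

```text
t 4.63 tcp [ 0.4942 -0.2479  0.146 ] yaw -98.87 gap 0.0199 F [-0.4  0.3 -1.5] -> d [ 0.0001  0.0021 -0.004 ] turn -0.15
```

View pics/w3.png

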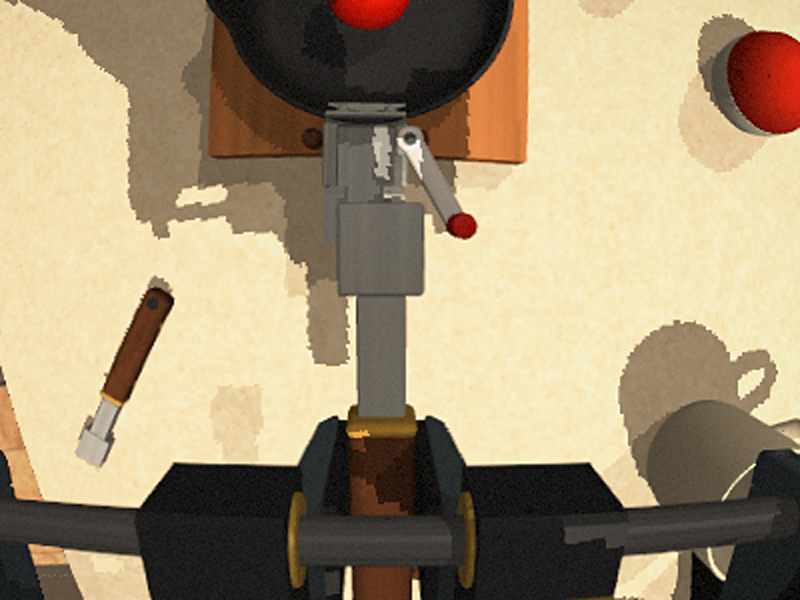

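The crop shows the socket at (365,165), pin (410,137), knob (462,226), left dowel (312,138), board front corners (209,157) and (527,162), and head (381,249). Measure.

```bash
python3 - <<'E'
from h import *
c=dict(np.load('pics/wrist.npz'));s=monitor.read_state()
P=lambda U,V,z:onz(c,60+U/2,V/2,z,True)
FL,FR=P(209,157,.02),P(527,162,.02);d=FR-FL;print('board',FL.round(4),FR.round(4),np.linalg.norm(d).round(4),'yaw',np.degrees(np.arctan2(d[1],d[0])).round(2))
n=np.array([-d[1],d[0],0])/np.linalg.norm(d);C=(FL+FR)/2+.08*n;print('centre',C.round(4))
yaw=np.arctan2(d[1],d[0]);px=-n;py=d/np.linalg.norm(d)
pin=P(410,137,.0515);kn=P(462,226,.0735);dw=P(312,138,.035)
print('pin',pin.round(4),'knob',kn.round(4),np.linalg.norm((kn-pin)[:2]).round(4))
for q in(pin,kn,dw): print('in pan',((q-C)@px).round(4),((q-C)@py).round(4))
print('sock left edge',[(float((P(U,V,.045)-C)@px),float((P(U,V,.045)-C)@py)) for U,V in((325,122),(325,160),(325,180))])
R=np.array(s['tool_rot']);T=np.array(s['tool_pos'])
for z in(.14,.145,.15,.155,.16,.165):
    q=[P(U,V,z) for U,V in((338.5,204),(424,202.5),(424,295),(339.5,295.5))]
    L=lambda a,b:np.linalg.norm(q[a]-q[b]).round(4)
    m=np.mean(q,0);print(z,L(0,1),L(2,3),L(1,2),L(0,3),'tool frame',(R.T@(m-T)).round(4),'axis',np.degrees(np.arctan2(*((q[3]+q[2]-q[0]-q[1])[[1,0]]))).round(2))
E
```

```text
board [ 0.424  -0.1254  0.02  ] [ 0.5816 -0.1536  0.02  ] 0.1601 yaw -10.14
centre [ 0.5169 -0.0607  0.02  ]
pin [ 0.5232 -0.138   0.0515] knob [ 0.5374 -0.1799  0.0735] 0.0443
in pan 0.0749 0.0199
in pan 0.1137 0.0412
in pan 0.0738 -0.0254
sock left edge [(0.06757616388406892, -0.018377996356292677), (0.08533563364637718, -0.01799555463933114), (0.09458957717320746, -0.01782417915397239)]
0.14 0.0252 0.0254 0.0278 0.0275 tool frame [ 0.     -0.0678  0.006 ] axis -98.54
0.145 0.0245 0.0247 0.027 0.0268 tool frame [-0.     -0.0681  0.001 ] axis -98.54
0.15 0.0238 0.024 0.0262 0.026 tool frame [-0.     -0.0684 -0.004 ] axis -98.54
0.155 0.0231 0.0233 0.0255 0.0252 tool frame [-0.     -0.0687 -0.009 ] axis -98.54
0.16 0.0224 0.0226 0.0247 0.0244 tool frame [-0.    -0.069 -0.014] axis -98.54
0.165 0.0217 0.0219 0.0239 0.0237 tool frame [-0.     -0.0693 -0.019 ] axis -98.54
```

All checks agree: the board measures 160.1 mm, the pin is at (75, 20) in the pan frame, and the lever radius is 44.3 mm. The pan yaw is -100.1° and the pocket is at (0.5024, -0.1412). The head underside is about 7–10 mm below the TCP.

```bash
python3 - <<'E'
from h import *
to([.4904,-.2085,.08],-100.4)
E
```

```text
t 4.68 tcp [ 0.494  -0.248   0.1459] yaw -98.89 gap 0.0197 F [-0.4  0.8 -1.7] -> d [-0.0092 -0.0384  0.066 ] turn 0.25
```

Request:
arm_command --pt "-1 -0.005 -0.02 0 0.25" --pt "-1 -0.0045 -0.018 0 0" --pt "-1 0 0 0.02 0" --pt "-1 0 0 0.02 0" --pt "-1 0 0 0.015 0" --pt "-1 0 0 0.01 0" --pt "-1 0 0 0 0" --pt "-1 0 0 0 0"

```text
time: 5.35
tool_pos: [0.4852, -0.2116, 0.0755]
tool_rot: [[0.98, -0.197, -0.013], [-0.197, -0.98, 0.004], [-0.013, -0.001, -1.0]]
ft_force: [0.0, 0.1, -1.5]
finger_gap: 0.0197
```

```bash
python3 - <<'E'
from h import *
to([.4904,-.2085,.065],-100.4)
E
```

```text
t 5.35 tcp [ 0.4852 -0.2116  0.0755] yaw -101.35 gap 0.0197 F [ 0.   0.1 -1.5] -> d [ 0.0046 -0.0041  0.0104] turn -0.16
```

Request:
arm_command --pt "-1 0.0045 -0.004 0.0 -0.15" --pt "-1 0 0 0.005 0" --pt "-1 0 0 0.005 0" --pt "-1 0 0 0 0"

```text
time: 5.68
tool_pos: [0.4912, -0.2099, 0.0662]
tool_rot: [[0.983, -0.182, -0.011], [-0.182, -0.983, 0.003], [-0.011, -0.001, -1.0]]
ft_force: [0.2, 0.2, -2.6]
finger_gap: 0.0197
```

```bash
python3 - <<'E'
from h import *
to([.4904,-.2085,.065],-100.4);print(np.round(monitor.read_state()['tool_rot'],4).tolist())
E
```

```text
t 5.68 tcp [ 0.4912 -0.2099  0.0662] yaw -100.5 gap 0.0197 F [ 0.2  0.2 -2.6] -> d [-0.001  -0.0012  0.0012] turn -0.02
[[0.9832, -0.1823, -0.0105], [-0.1823, -0.9832, 0.0028], [-0.0109, -0.0008, -0.9999]]
```

Request:
arm_command --pt "-1 -0.001 -0.0012 0.002 0" --pt "-1 0 0 0.005 0" --pt "-1 0 0 0.005 0" --pt "-1 0 0 0.004 0" --pt "-1 0 0 0.003 0" --pt "-1 0 0 0 0"

```text
time: 6.18
tool_pos: [0.4903, -0.2084, 0.0456]
tool_rot: [[0.983, -0.182, -0.01], [-0.182, -0.983, 0.002], [-0.01, -0.0, -1.0]]
ft_force: [-0.1, -0.4, -2.6]
finger_gap: 0.0196
```

```bash
python3 - <<'E'
from h import *
to([.4904,-.2085,.04],-100.4);
c=cam('wrist');cv2.imwrite('pics/w4.png',cv2.resize(c['img'][0:225,110:410,::-1],(800,600),interpolation=cv2.INTER_CUBIC))
E
```

```text
t 6.18 tcp [ 0.4903 -0.2084  0.0456] yaw -100.5 gap 0.0196 F [-0.1 -0.4 -2.6] -> d [0.0001 0.0001 0.0056] turn -0.02
```

View pics/w4.png

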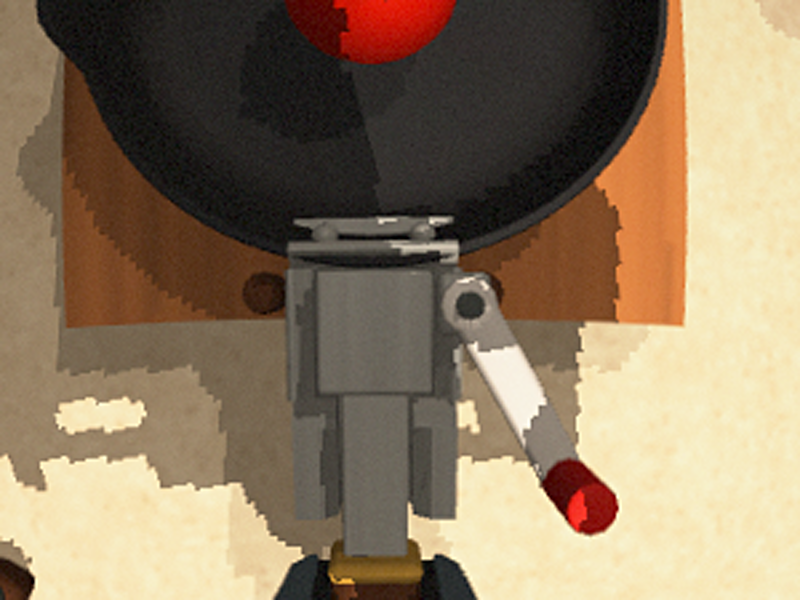

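The head (375,335) sits centred in the pocket and the neck is in the slot, with no side force. I'll push down to contact.

Request:
arm_command --pt "-1 0 0 0.003 0" --pt "-1 0 0 0.003 0" --pt "-1 0 0 0.002 0"

```text
time: 6.48
tool_pos: [0.4907, -0.2086, 0.0377]
tool_rot: [[0.983, -0.182, -0.009], [-0.182, -0.983, 0.002], [-0.009, -0.0, -1.0]]
ft_force: [-0.1, 0.3, -1.1]
finger_gap: 0.0196
```

Request:
arm_command --pt "-1 0 0 0.002 0" --pt "-1 0 0 0.002 0"

```text
time: 6.65
tool_pos: [0.4908, -0.2092, 0.0337]
tool_rot: [[0.983, -0.182, -0.008], [-0.182, -0.983, 0.001], [-0.008, 0.001, -1.0]]
ft_force: [-3.5, -4.9, 7.3]
finger_gap: 0.0196
```

Request:
arm_command --pt "-1 0 0 0.001 0" --pt "-1 0 0 0 0" --pt "-0.2 0 0 0 0" --pt "-0.2 0 0 0 0" --pt "-0.2 0 0 0 0" --pt "-0.2 0 0 0 0" --pt "-0.2 0 0 -0.005 0" --pt "-0.2 0 0 -0.03 0" --pt "-0.2 0 0 -0.04 0" --pt "-0.2 0 0 -0.04 0" --pt "-0.2 0 0 0 0" --pt "-0.2 0 0 0 0"

```text
time: 7.65
tool_pos: [0.4911, -0.2091, 0.1531]
tool_rot: [[0.983, -0.182, -0.011], [-0.182, -0.983, 0.002], [-0.011, 0.0, -1.0]]
ft_force: [-0.8, -0.2, -0.6]
finger_gap: 0.0363
```

```bash
python3 - <<'E'
from h import *
to([.4904,-.2085,.15],-100.4);print(np.round(monitor.read_state()['tool_rot'],4).tolist())
c=cam('wrist');b=cv2.resize(c['img'][0:225,110:410,::-1],(600,450),interpolation=cv2.INTER_CUBIC)
c=cam('side');a=cv2.resize(c['img'][170:260,200:300,::-1],(500,450),interpolation=cv2.INTER_CUBIC)
cv2.imwrite('pics/w5.png',cv2.resize(np.hstack([b,a]),(800,327)))
E
```

```text
t 7.65 tcp [ 0.4911 -0.2091  0.1531] yaw -100.48 gap 0.0363 F [-0.8 -0.2 -0.6] -> d [-0.0007 -0.0005  0.0031] turn -0.01
[[0.9832, -0.182, -0.0105], [-0.1819, -0.9833, 0.0019], [-0.0107, 0.0, -0.9999]]
```

View pics/w5.png

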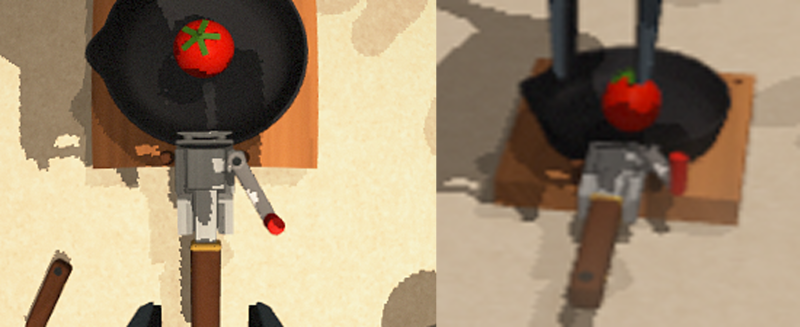

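Left view: the head is seated in the socket and the handle runs straight out. The tomato is central and the lever is still open (knob at (275,224)). Right view: the handle looks level. Next I'll take the knob with the jaws along its arc.

Request:
arm_command --pt "-0.2 0 0 0 -1" --pt "-0.2 0 0 0 -1" --pt "-0.2 0 0 0 -1" --pt "-0.2 0 0 0 -1" --pt "-0.2 0 0 0 -0.87" --pt "-0.2 0 0 0 0" --pt "-0.2 0 0 0 0" --grip_force 5

```text
time: 8.33
tool_pos: [0.4873, -0.207, 0.1451]
tool_rot: [[0.94, 0.34, -0.022], [0.341, -0.94, 0.008], [-0.018, -0.015, -1.0]]
ft_force: [0.4, -0.2, -0.1]
finger_gap: 0.0366
```

```bash
python3 - <<'E'
from h import *
to([.5373,-.1797,.056],-71.3)
E
```

```text
t 8.33 tcp [ 0.4873 -0.207   0.1451] yaw -70.1 gap 0.0366 F [ 0.4 -0.2 -0.1] -> d [ 0.0579 -0.0073  0.0882] turn 0.2
```

Request:
arm_command --pt "-0.2 0.015 -0.002 0 0.2" --pt "-0.2 0.02 -0.003 0 0" --pt "-0.2 0.015 -0.002 0 0" --pt "-0.2 0.008 0 0 0" --pt "-0.2 0 0 0 0" --pt "-0.2 0 0 0.01 0" --pt "-0.2 0 0 0.015 0" --pt "-0.2 0 0 0.015 0" --pt "-0.2 0 0 0.005 0" --pt "-0.2 0 0 0 0"

```text
time: 9.17
tool_pos: [0.5352, -0.1807, 0.0916]
tool_rot: [[0.954, 0.297, -0.03], [0.297, -0.955, 0.011], [-0.025, -0.02, -0.999]]
ft_force: [-0.0, -0.8, -0.3]
finger_gap: 0.0366
```

```bash
python3 - <<'E'
from h import *
to([.5373,-.1797,.056],-71.3);print(np.round(monitor.read_state()['tool_rot'],4).tolist())
E
```

```text
t 9.17 tcp [ 0.5352 -0.1807  0.0916] yaw -72.72 gap 0.0366 F [-0.  -0.8 -0.3] -> d [0.0032 0.0003 0.0355] turn -0.24
[[0.9544, 0.297, -0.0298], [0.2975, -0.9547, 0.0114], [-0.0251, -0.0197, -0.9995]]
```

Request:
arm_command --pt "-0.2 0.003 0 0.005 -0.2" --pt "-0.2 0 0 0.008 0" --pt "-0.2 0 0 0.008 0" --pt "-0.2 0 0 0.008 0" --pt "-0.2 0 0 0.005 0" --pt "-0.2 0 0 0 0" --pt "-1 0 0 0 0" --pt "-1 0 0 0 0" --pt "-1 0 0 0 0" --pt "-1 0 0 0 0"

```text
time: 10.0
tool_pos: [0.5369, -0.1802, 0.0551]
tool_rot: [[0.948, 0.317, -0.029], [0.318, -0.948, 0.011], [-0.024, -0.02, -1.0]]
ft_force: [0.1, -0.3, 0.2]
finger_gap: 0.0126
```

```bash
python3 - <<'E'
from h import *
to([.5373,-.1797,.056],-71.3);print(np.round(monitor.read_state()['tool_rot'],4).tolist())
E
```

```text
t 10.0 tcp [ 0.5369 -0.1802  0.0551] yaw -71.49 gap 0.0126 F [ 0.1 -0.3  0.2] -> d [ 0.0005 -0.0004 -0.0009] turn -0.03
[[0.9478, 0.3174, -0.029], [0.3178, -0.9481, 0.0109], [-0.0241, -0.0196, -0.9995]]
```

Request:
arm_command --pt "-1 0 0 0 0" --pt "-1 -0.002 0 0 0.4" --pt "-1 -0.0037 -0.0002 0 0.8" --pt "-1 -0.0037 -0.0002 0 0.8" --pt "-1 -0.0037 -0.0002 0 0.8" --pt "-1 -0.0037 -0.0002 0 0.8" --pt "-1 -0.0037 -0.0002 0 0.8" --pt "-1 -0.0037 -0.0002 0 0.8" --pt "-1 0 0 0 0"

```text
time: 10.75
tool_pos: [0.5125, -0.1813, 0.0569]
tool_rot: [[0.969, -0.244, -0.028], [-0.244, -0.97, 0.01], [-0.029, -0.003, -1.0]]
ft_force: [0.6, 1.6, -3.1]
finger_gap: 0.0111
```

```bash
cat >> h.py <<'E'
def lev():
    s=monitor.read_state();R=np.array(s['tool_rot']);T=np.array(s['tool_pos']);v=(T-[.5232,-.138,0])[:2]
    print('r',np.hypot(*v).round(4),'lever ang',np.degrees(np.arctan2(v[1],v[0])).round(1),'yaw',np.degrees(np.arctan2(R[1,1],R[0,1])).round(1),'z',T[2].round(4),'gap',s['finger_gap'].__round__(4),'F',np.round(s['ft_force'],1),'tiltz',R[:,2].round(3))
E
python3 -c "
from h import *
lev()"
```

```text
r 0.0446 lever ang -103.9 yaw -104.1 z 0.0569 gap 0.0111 F [ 0.6  1.6 -3.1] tiltz [-0.028  0.01  -1.   ]
```

Works well: the knob is held and the lever has swung 33°. I'll continue to -190°.

Request:
arm_command --pt "-1 -0.0037 -0.0002 0.001 0.8" --pt "-1 -0.0037 -0.0002 0 0.8" --pt "-1 -0.0037 -0.0002 0 0.8" --pt "-1 -0.0037 -0.0002 0 0.8" --pt "-1 -0.0037 -0.0002 0 0.8" --pt "-1 -0.0037 -0.0002 0 0.8" --pt "-1 -0.0037 -0.0002 0 0.8" --pt "-1 -0.0037 -0.0002 0 0.8" --pt "-1 -0.0037 -0.0002 0 0.8" --pt "-1 -0.0037 -0.0002 0 0.8" --pt "-1 0 0 0 0"

```text
time: 11.67
tool_pos: [0.4856, -0.1592, 0.058]
tool_rot: [[0.463, -0.886, -0.025], [-0.886, -0.463, 0.008], [-0.018, 0.018, -1.0]]
ft_force: [0.7, 0.0, -2.7]
finger_gap: 0.0107
```

```bash
python3 -c "
from h import *
lev()"
```

```text
r 0.0432 lever ang -150.6 yaw -152.4 z 0.058 gap 0.0107 F [ 0.7  0.  -2.7] tiltz [-0.025  0.008 -1.   ]
```

Request:
arm_command --pt "-1 -0.0037 -0.0002 0.001 0.8" --pt "-1 -0.0037 -0.0002 0 0.8" --pt "-1 -0.0037 -0.0002 0 0.8" --pt "-1 -0.0037 -0.0002 0 0.8" --pt "-1 -0.0037 -0.0002 0 0.8" --pt "-1 -0.0037 -0.0002 0 0.8" --pt "-1 -0.0037 -0.0002 0 0.8" --pt "-1 -0.002 0 0 0.4" --pt "-1 0 0 0 0"

```text
time: 12.42
tool_pos: [0.4826, -0.133, 0.0578]
tool_rot: [[-0.127, -0.992, -0.024], [-0.992, 0.127, 0.006], [-0.003, 0.025, -1.0]]
ft_force: [-1.4, -0.1, -1.9]
finger_gap: 0.0109
```

```bash
python3 -c "
from h import *
lev()"
```

```text
r 0.0409 lever ang 173.0 yaw 172.7 z 0.0578 gap 0.0109 F [-1.4 -0.1 -1.9] tiltz [-0.024  0.006 -1.   ]
```

Request:
arm_command --pt "-1 -0.002 0.001 0 0.4" --pt "-1 -0.002 0 0 0.1" --pt "-1 -0.002 0 0 0"

```text
time: 12.67
tool_pos: [0.4828, -0.128, 0.058]
tool_rot: [[-0.165, -0.986, -0.024], [-0.986, 0.165, 0.005], [-0.001, 0.025, -1.0]]
ft_force: [-5.4, -9.3, 0.7]
finger_gap: 0.0125
```

```bash
python3 -c "
from h import *
lev()"
```

```text
r 0.0416 lever ang 166.0 yaw 170.5 z 0.058 gap 0.0125 F [-5.4 -9.3  0.7] tiltz [-0.024  0.005 -1.   ]
```

The lever is at its stop: it pushes back with 9 N and has turned about 120°. I'll release, rise and go back to the grip.

Request:
arm_command --pt "-0.2 0 0 0 0" --pt "-0.2 0 0 0 0" --pt "-0.2 0 0 0 0" --pt "-0.2 0 0 -0.01 0" --pt "-0.2 0 0 -0.02 0" --pt "-0.2 0 0 -0.025 0" --pt "-0.2 0 0 -0.02 0" --pt "-0.2 0 0 -0.01 0" --pt "-0.2 0 0 0 0"

```text
time: 13.42
tool_pos: [0.4863, -0.1286, 0.1501]
tool_rot: [[-0.146, -0.989, -0.023], [-0.989, 0.146, 0.005], [-0.002, 0.023, -1.0]]
ft_force: [0.7, -0.4, 0.3]
finger_gap: 0.0365
```

Request:
arm_command --pt "-0.2 0 0 0 -0.9" --pt "-0.2 0 0 0 -0.9" --pt "-0.2 0 0 0 -0.9" --pt "-0.2 0 0 0 -0.9" --pt "-0.2 0 0 0 -0.9" --pt "-0.2 0 0 0 -0.9" --pt "-0.2 0 0 0 -0.9" --pt "-0.2 0 0 0 -0.9" --pt "-0.2 0 0 0 -0.9" --pt "-0.2 0 0 0 -0.9" --pt "-0.2 0 0 0 -0.9" --pt "-0.2 0 0 0 -0.9"

```text
time: 14.42
tool_pos: [0.4856, -0.1279, 0.1499]
tool_rot: [[0.864, -0.502, -0.022], [-0.502, -0.865, 0.006], [-0.022, 0.006, -1.0]]
ft_force: [-0.7, -0.2, 0.9]
finger_gap: 0.0367
```

```bash
python3 -c "
from h import *
to([.4904,-.2085,.14],-100.4);lev()"
```

```text
t 14.42 tcp [ 0.4856 -0.1279  0.1499] yaw -120.15 gap 0.0367 F [-0.7 -0.2  0.9] -> d [0.0448 0.0672 0.0093] turn -3.29
r 0.0389 lever ang 165.0 yaw -120.1 z 0.1499 gap 0.0367 F [-0.7 -0.2  0.9] tiltz [-0.022  0.006 -1.   ]
```

Request:
arm_command --pt "-0.2 0 0 0 -0.8" --pt "-0.2 0 0 0 -0.8" --pt "-0.2 0 0 0 -0.8" --pt "-0.2 0 0 0 -0.8" --pt "-0.2 0 0 0 0" --pt "-0.2 0.004 0.02 0 0" --pt "-0.2 0.004 0.02 0 0" --pt "-0.2 0.004 0.02 0 0" --pt "-0.2 0.004 0.01 0 0" --pt "-0.2 0.004 0.01 0 0" --pt "-0.2 0 0 0 0"

```text
time: 15.33
tool_pos: [0.4909, -0.2116, 0.1468]
tool_rot: [[0.985, -0.174, -0.025], [-0.173, -0.985, 0.009], [-0.026, -0.004, -1.0]]
ft_force: [-0.5, -0.5, 0.3]
finger_gap: 0.0363
```

```bash
python3 -c "
from h import *
to([.4908,-.2062,.14],-100.4);lev()
s=monitor.read_state();print(s['joints'])"
```

```text
t 15.33 tcp [ 0.4909 -0.2116  0.1468] yaw -100.0 gap 0.0363 F [-0.5 -0.5  0.3] -> d [-0.0008 -0.0053  0.0069] turn 0.07
r 0.0804 lever ang -113.7 yaw -100.0 z 0.1468 gap 0.0363 F [-0.5 -0.5  0.3] tiltz [-0.025  0.009 -1.   ]
[-0.51569936  0.45901762  1.62794615 -0.00516395  1.08059977 -0.33881472]
```

Request:
arm_command --pt "-0.2 -0.04 0 0 0" --pt "-0.2 -0.04 0 0 0" --pt "-0.2 0 0 0 0"

```text
time: 15.58
tool_pos: [0.4106, -0.1962, 0.1476]
tool_rot: [[0.984, -0.176, -0.025], [-0.176, -0.984, 0.01], [-0.027, -0.005, -1.0]]
ft_force: [0.6, -0.1, 0.1]
finger_gap: 0.0363
```

```bash
python3 -c "
from h import *
to([.4908,-.2062,.14],-100.4);lev()"
```

```text
t 15.58 tcp [ 0.4106 -0.1962  0.1476] yaw -100.14 gap 0.0363 F [ 0.6 -0.1  0.1] -> d [ 0.0809 -0.0042  0.0054] turn 0.04
r 0.1268 lever ang -152.7 yaw -100.1 z 0.1476 gap 0.0363 F [ 0.6 -0.1  0.1] tiltz [-0.025  0.01  -1.   ]
```

Request:
arm_command --pt "-0.2 0 0 -0.012 0" --pt "-0.2 0 0 -0.012 0" --pt "-0.2 0 0 -0.012 0" --pt "-0.2 0 0 -0.012 0" --pt "-0.2 0 0 -0.012 0" --pt "-0.2 0 0 -0.012 0" --pt "-0.2 0 0 -0.012 0" --pt "-0.2 0 0 -0.012 0" --pt "-0.2 0 0 -0.012 0" --pt "-0.2 0 0 -0.012 0" --pt "-0.2 0 0 0 0"

```text
time: 16.5
tool_pos: [0.41, -0.1883, 0.2723]
tool_rot: [[0.982, -0.184, -0.03], [-0.183, -0.983, 0.016], [-0.033, -0.01, -0.999]]
ft_force: [1.3, -0.3, 1.3]
finger_gap: 0.0366
```

Request:
arm_command --pt "-0.2 0 0 0.04 0" --pt "-0.2 0 0 0.04 0" --pt "-0.2 0 0 0.04 0" --pt "-0.2 0 0 0 0"

```text
time: 16.83
tool_pos: [0.4087, -0.1855, 0.1506]
tool_rot: [[0.982, -0.185, -0.022], [-0.185, -0.983, 0.012], [-0.024, -0.007, -1.0]]
ft_force: [-2.0, 0.8, -1.4]
finger_gap: 0.0367
```

```bash
python3 -c "
from h import *
to([.4908,-.2062,.14],-100.4);lev()"
```

```text
t 16.83 tcp [ 0.4087 -0.1855  0.1506] yaw -100.66 gap 0.0367 F [-2.   0.8 -1.4] -> d [0.0848 0.0052 0.0085] turn -0.04
r 0.124 lever ang -157.5 yaw -100.7 z 0.1506 gap 0.0367 F [-2.   0.8 -1.4] tiltz [-0.022  0.012 -1.   ]
```

Request:
arm_command --pt "-0.2 0 0 0 1.15" --pt "-0.2 0 0 0 1.15" --pt "-0.2 0 0 0 1.15" --pt "-0.2 0 0 0 1.15" --pt "-0.2 0 0 0 1.15" --pt "-0.2 0 0 0 0"

```text
time: 17.33
tool_pos: [0.4078, -0.1826, 0.1545]
tool_rot: [[0.687, -0.726, -0.028], [-0.726, -0.688, 0.016], [-0.031, 0.009, -0.999]]
ft_force: [-0.3, -0.9, 0.2]
finger_gap: 0.0364
```

Request:
arm_command --pt "-0.2 0 0 0 -0.6" --pt "-0.2 0 0 0 -0.6" --pt "-0.2 0 0 0 -0.6" --pt "-0.2 0 0 0 -0.6" --pt "-0.2 0 0 0 -0.6" --pt "-0.2 0 0 0 -0.6" --pt "-0.2 0 0 0 -0.6" --pt "-0.2 0 0 0 -0.6" --pt "-0.2 0 0 0 -0.6" --pt "-0.2 0 0 0 0"

```text
time: 18.17
tool_pos: [0.4103, -0.1814, 0.1655]
tool_rot: [[0.984, -0.174, -0.024], [-0.174, -0.985, 0.014], [-0.026, -0.01, -1.0]]
ft_force: [0.8, 0.9, 0.1]
finger_gap: 0.0364
```

Request:
arm_command --pt "-0.2 0.012 0 0 0" --pt "-0.2 0.012 0 0 0" --pt "-0.2 0.012 0 0 0" --pt "-0.2 0.012 0 0 0" --pt "-0.2 0.012 0 0 0" --pt "-0.2 0.012 0 0 0" --pt "-0.2 0.01 0 0 0" --pt "-0.2 0 0 0 0"

```text
time: 18.83
tool_pos: [0.4979, -0.1955, 0.1684]
tool_rot: [[0.985, -0.17, -0.021], [-0.17, -0.985, 0.013], [-0.023, -0.009, -1.0]]
ft_force: [-0.4, -0.1, -0.4]
finger_gap: 0.0367
```

```bash
python3 -c "
from h import *
to([.4908,-.2062,.14],-100.4);lev()"
```

```text
t 18.83 tcp [ 0.4979 -0.1955  0.1684] yaw -99.78 gap 0.0367 F [-0.4 -0.1 -0.4] -> d [-0.0045  0.012   0.0284] turn 0.1
r 0.0628 lever ang -113.8 yaw -99.8 z 0.1684 gap 0.0367 F [-0.4 -0.1 -0.4] tiltz [-0.021  0.013 -1.   ]
```

Request:
arm_command --pt "-0.2 0 0 0 0" --pt "-0.2 0 0 0 0" --pt "-0.2 0 0 0 0" --pt "-0.2 0 0 0 0" --pt "-0.2 0 0 0 0" --pt "-0.2 0 0 0 0"

```text
time: 19.33
tool_pos: [0.4965, -0.1948, 0.1691]
tool_rot: [[0.985, -0.169, -0.022], [-0.169, -0.986, 0.014], [-0.024, -0.01, -1.0]]
ft_force: [-0.2, 0.8, 1.3]
finger_gap: 0.0365
```

```bash
python3 -c "
from h import *
to([.4908,-.2062,.14],-100.4);lev()"
```

```text
t 19.33 tcp [ 0.4965 -0.1948  0.1691] yaw -99.75 gap 0.0365 F [-0.2  0.8  1.3] -> d [-0.0029  0.0125  0.029 ] turn 0.11
r 0.0628 lever ang -115.2 yaw -99.7 z 0.1691 gap 0.0365 F [-0.2  0.8  1.3] tiltz [-0.022  0.014 -1.   ]
```

Request:
arm_command --pt "-0.2 -0.002 0.006 0.04 0.1" --pt "-0.2 -0.002 0.006 0.04 0" --pt "-0.2 0 0 0.03 0" --pt "-0.2 0 0 0 0" --pt "-0.2 0 0 0 0"

```text
time: 19.75
tool_pos: [0.4895, -0.206, 0.0586]
tool_rot: [[0.983, -0.18, -0.016], [-0.18, -0.984, 0.011], [-0.018, -0.007, -1.0]]
ft_force: [0.5, -0.3, 0.8]
finger_gap: 0.0366
```

```bash
python3 -c "
from h import *
to([.4908,-.2062,.06],-100.4);lev()"
```

```text
t 19.75 tcp [ 0.4895 -0.206   0.0586] yaw -100.38 gap 0.0366 F [ 0.5 -0.3  0.8] -> d [ 0.0013 -0.     -0.0014] turn 0.0
r 0.0759 lever ang -116.4 yaw -100.4 z 0.0586 gap 0.0366 F [ 0.5 -0.3  0.8] tiltz [-0.016  0.011 -1.   ]
```

Request:
arm_command --pt "-0.2 0.001 0 0.02 0" --pt "-0.2 0 0 0.013 0" --pt "-0.2 0 0 0 0" --grip_force 60

```text
time: 20.0
tool_pos: [0.4921, -0.2069, 0.0294]
tool_rot: [[0.984, -0.18, -0.012], [-0.18, -0.984, 0.008], [-0.014, -0.006, -1.0]]
ft_force: [-0.9, 0.8, 0.0]
finger_gap: 0.0365
```

```bash
python3 -c "
from h import *
to([.4908,-.2062,.022],-100.4);lev()
c=cam('wrist');b=cv2.resize(c['img'][0:225,110:410,::-1],(600,450),interpolation=cv2.INTER_CUBIC);cv2.imwrite('pics/w6.png',b)
"
```

```text
t 20.0 tcp [ 0.4921 -0.2069  0.0294] yaw -100.37 gap 0.0365 F [-0.9  0.8  0. ] -> d [-0.0013 -0.0004  0.0074] turn 0.0
r 0.0755 lever ang -114.3 yaw -100.4 z 0.0294 gap 0.0365 F [-0.9  0.8  0. ] tiltz [-0.012  0.008 -1.   ]
```

View pics/w6.png

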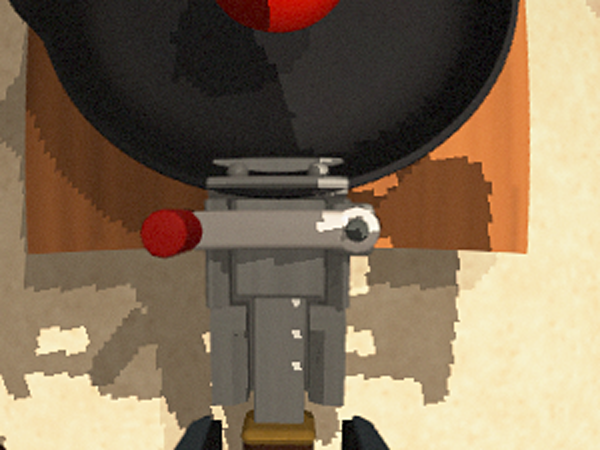

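The lever lies fully shut square across the seated head: pin (357,229), knob (170,232). I'll lower a bit more and grip at 60 N.

Request:
arm_command --pt "-0.2 -0.001 0 0.007 0" --pt "-0.2 0 0 0.002 0" --pt "-1 0 0 0 0" --pt "-1 0 0 0 0" --pt "-1 0 0 0 0" --pt "-1 0 0 0 0" --pt "-1 0 0 0 0" --pt "-1 0 0 0 0" --pt "-1 0 0 0 0" --grip_force 60

```text
time: 20.8
tool_pos: [0.4936, -0.2079, 0.0267]
tool_rot: [[0.984, -0.179, -0.006], [-0.179, -0.984, 0.005], [-0.007, -0.003, -1.0]]
ft_force: [-0.8, 0.1, -2.4]
finger_gap: 0.0198
```

```bash
python3 -c "
from h import *
to([.4908,-.2062,.022],-100.4);lev()"
```

```text
t 20.8 tcp [ 0.4936 -0.2079  0.0267] yaw -100.33 gap 0.0198 F [-0.8  0.1 -2.4] -> d [-0.003  -0.0011  0.0047] turn 0.01
r 0.0759 lever ang -113.0 yaw -100.3 z 0.0267 gap 0.0198 F [-0.8  0.1 -2.4] tiltz [-0.006  0.005 -1.   ]
```

Request:
arm_command --pt "-1 0 0 -0.001 0" --pt "-1 0 0 -0.002 0" --pt "-1 0 0 -0.003 0" --pt "-1 0 0 -0.004 0" --pt "-1 0 0 -0.004 0" --pt "-1 0 0 -0.004 0"

```text
time: 21.3
tool_pos: [0.4935, -0.2078, 0.0454]
tool_rot: [[0.984, -0.179, -0.007], [-0.179, -0.984, 0.005], [-0.008, -0.004, -1.0]]
ft_force: [0.2, -0.0, -4.7]
finger_gap: 0.0195
```

```bash
python3 -c "
from h import *
lev()
s=monitor.read_state();print(s['torque'],np.array(s['tool_rot']).round(4).tolist())"
```

```text
r 0.0759 lever ang -113.0 yaw -100.3 z 0.0454 gap 0.0195 F [ 0.2 -0.  -4.7] tiltz [-0.007  0.005 -1.   ]
[-0.55366094  0.02209194  0.04393729] [[0.9838, -0.1792, -0.0074], [-0.1792, -0.9838, 0.0051], [-0.0082, -0.0037, -1.0]]
```

Request:
arm_command --pt "-1 0 0 -0.002 0" --pt "-1 0 0 -0.004 0" --pt "-1 0 0 -0.006 0" --pt "-1 0 0 -0.007 0" --pt "-1 0 0 -0.008 0" --pt "-1 0 0 -0.008 0" --pt "-1 0 0 -0.008 0" --pt "-1 0 0 -0.008 0" --pt "-1 0 0 -0.006 0" --pt "-1 0 0 -0.004 0" --pt "-1 0 0 -0.002 0" --pt "-1 0 0 0 0"

```text
time: 22.3
tool_pos: [0.4946, -0.2086, 0.1177]
tool_rot: [[0.984, -0.179, -0.005], [-0.179, -0.984, 0.003], [-0.005, -0.002, -1.0]]
ft_force: [1.0, -0.4, -4.5]
finger_gap: 0.0192
```

```bash
python3 -c "
from h import *
lev()
c=cam('side');w=cam('wrist')
a=cv2.resize(c['img'][120:270,180:330,::-1],(400,400),interpolation=cv2.INTER_CUBIC)
b=cv2.resize(w['img'][0:225,110:335+75,::-1],(400,300),interpolation=cv2.INTER_CUBIC)
cv2.imwrite('pics/l1.png',np.hstack([a,np.vstack([b,np.zeros((100,400,3),np.uint8)])]))"
```

```text
r 0.0762 lever ang -112.1 yaw -100.3 z 0.1177 gap 0.0192 F [ 1.  -0.4 -4.5] tiltz [-0.005  0.003 -1.   ]
```

View pics/l1.png

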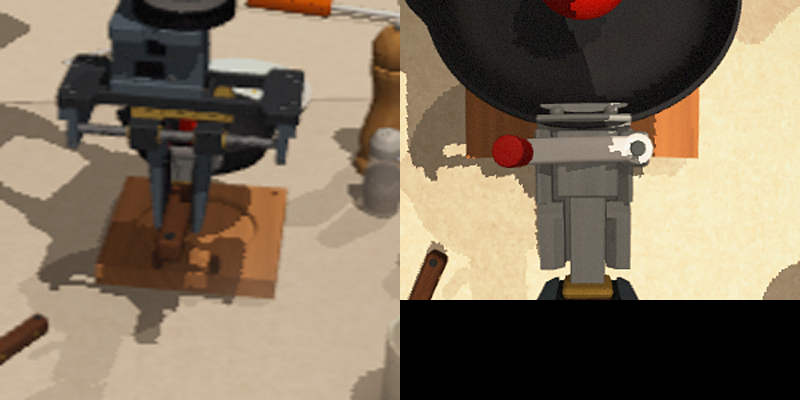

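The pan is up and the lever is shut, and the wrist view is unchanged from before the lift: pin (638,149), knob (512,151), so no visible droop. Next I'll translate gently towards the free space.

Request:
arm_command --pt "-1 -0.0012 -0.0016 0 0" --pt "-1 -0.0023 -0.0033 0 0" --pt "-1 -0.0035 -0.0049 0 0" --pt "-1 -0.0046 -0.0065 0 0" --pt "-1 -0.0058 -0.0082 0 0" --pt "-1 -0.007 -0.0098 0 0" --pt "-1 -0.007 -0.0098 0 0" --pt "-1 -0.007 -0.0098 0 0" --pt "-1 -0.007 -0.0098 0 0" --pt "-1 -0.007 -0.0098 0 0" --pt "-1 -0.007 -0.0098 0 0" --pt "-1 -0.007 -0.0098 0 0"

```text
time: 23.4
tool_pos: [0.4392, -0.0942, 0.1164]
tool_rot: [[0.984, -0.18, -0.008], [-0.18, -0.984, 0.005], [-0.009, -0.004, -1.0]]
ft_force: [0.6, -0.1, -4.0]
finger_gap: 0.02
```

Request:
arm_command --pt "-1 -0.007 -0.0098 0 0" --pt "-1 -0.007 -0.0098 0 0" --pt "-1 -0.0058 -0.0082 0 0" --pt "-1 -0.0046 -0.0065 0 0" --pt "-1 -0.0035 -0.0049 0 0" --pt "-1 -0.0023 -0.0033 0 0" --pt "-1 -0.0012 -0.0016 0 0" --pt "-1 0 0 0 0"

```text
time: 24.07
tool_pos: [0.4123, -0.0374, 0.1172]
tool_rot: [[0.984, -0.177, -0.008], [-0.177, -0.984, 0.005], [-0.009, -0.004, -1.0]]
ft_force: [0.2, 0.1, -5.5]
finger_gap: 0.0197
```

```bash
cat >> h.py <<'E'
def tom():
    "tomato and pan-rim check in the wrist view: red blob, knob"
    w=cam('wrist');h=cv2.cvtColor(w['img'],cv2.COLOR_RGB2HSV);m=(((h[...,0]<8)|(h[...,0]>172))&(h[...,1]>170)&(h[...,2]>60)).astype(np.uint8)
    n,l,st,ce=cv2.connectedComponentsWithStats(m)
    for i in range(1,n):
        if st[i,4]>60: print('red',ce[i].round(1),st[i])
E
python3 -c "
from h import *
to([.42,-.05,.112],-190.1);lev();tom()"
```

```text
t 24.07 tcp [ 0.4123 -0.0374  0.1172] yaw -100.21 gap 0.0197 F [ 0.2  0.1 -5.5] -> d [0.0099 0.011  0.0051] turn 14.98
r 0.1497 lever ang 137.8 yaw -100.2 z 0.1172 gap 0.0197 F [ 0.2  0.1 -5.5] tiltz [-0.008  0.005 -1.   ]
red [245.    3.6] [220   0  51  10 351]
red [193.6 113.3] [179 101  31  25 600]
red [504.6 209.5] [495 185  17  46 571]
```

Request:
arm_command --pt "-1 0 0 0 0.1" --pt "-1 0 0 0 0.2" --pt "-1 0 0 0 0.35" --pt "-1 0 0 0 0.5" --pt "-1 0 0 0 0.6" --pt "-1 0 0 0 0.6" --pt "-1 0 0 0 0.6" --pt "-1 0 0 0 0.6" --pt "-1 0 0 0 0.6" --pt "-1 0 0 0 0.6" --pt "-1 0 0 0 0.6" --pt "-1 0 0 0 0.6"

```text
time: 25.12
tool_pos: [0.4146, -0.0415, 0.1167]
tool_rot: [[0.661, -0.75, -0.008], [-0.75, -0.661, 0.005], [-0.009, 0.003, -1.0]]
ft_force: [0.8, 0.2, -4.0]
finger_gap: 0.0198
```

Request:
arm_command --pt "-1 0 0 0 0.6" --pt "-1 0 0 0 0.6" --pt "-1 0 0 0 0.6" --pt "-1 0 0 0 0.6" --pt "-1 0 0 0 0.6" --pt "-1 0 0 0 0.5" --pt "-1 0 0 0 0.35" --pt "-1 0 0 0 0.2" --pt "-1 0 0 0 0.1" --pt "-1 0 0 0 0"

```text
time: 25.95
tool_pos: [0.4149, -0.0444, 0.1159]
tool_rot: [[0.239, -0.971, -0.011], [-0.971, -0.239, 0.006], [-0.009, 0.009, -1.0]]
ft_force: [-0.1, 0.0, -3.9]
finger_gap: 0.0196
```

```bash
python3 -c "
from h import *
to([.42,-.05,.112],-190.1);lev();tom()"
```

```text
t 25.95 tcp [ 0.4149 -0.0444  0.1159] yaw -166.15 gap 0.0196 F [-0.1  0.  -3.9] -> d [ 0.0067 -0.0037  0.0038] turn 3.99
r 0.1432 lever ang 139.2 yaw -166.2 z 0.1159 gap 0.0196 F [-0.1  0.  -3.9] tiltz [-0.011  0.006 -1.   ]
red [252.2   2.5] [231   0  44   8 231]
red [193.7 113.4] [179 101  31  25 606]
```

Request:
arm_command --pt "-1 0 0 0 0.15" --pt "-1 0 0 0 0.3" --pt "-1 0 0 0 0.45" --pt "-1 0 0 0 0.5" --pt "-1 0 0 0 0.5" --pt "-1 0 0 0 0.5" --pt "-1 0 0 0 0.5" --pt "-1 0 0 0 0.4" --pt "-1 0 0 0 0.3" --pt "-1 0 0 0 0.15" --pt "-1 0 0 0 0"

```text
time: 26.92
tool_pos: [0.4145, -0.0445, 0.1156]
tool_rot: [[-0.174, -0.985, -0.013], [-0.985, 0.174, 0.007], [-0.005, 0.014, -1.0]]
ft_force: [0.6, 0.0, -5.3]
finger_gap: 0.0196
```

```bash
python3 -c "
from h import *
to([.4036,.134,.112],-190.1);lev();tom()
c=cam('side')
a=cv2.resize(c['img'][80:280,130:380,::-1],(750,600),interpolation=cv2.INTER_CUBIC);cv2.imwrite('pics/r1.png',a)"
```

```text
t 26.92 tcp [ 0.4145 -0.0445  0.1156] yaw 169.98 gap 0.0196 F [ 0.6  0.  -5.3] -> d [-0.1739  0.0418  0.005 ] turn 0.01
r 0.1433 lever ang 139.3 yaw 170.0 z 0.1156 gap 0.0196 F [ 0.6  0.  -5.3] tiltz [-0.013  0.007 -1.   ]
red [193.5 113.4] [179 101  31  25 614]
```

View pics/r1.png

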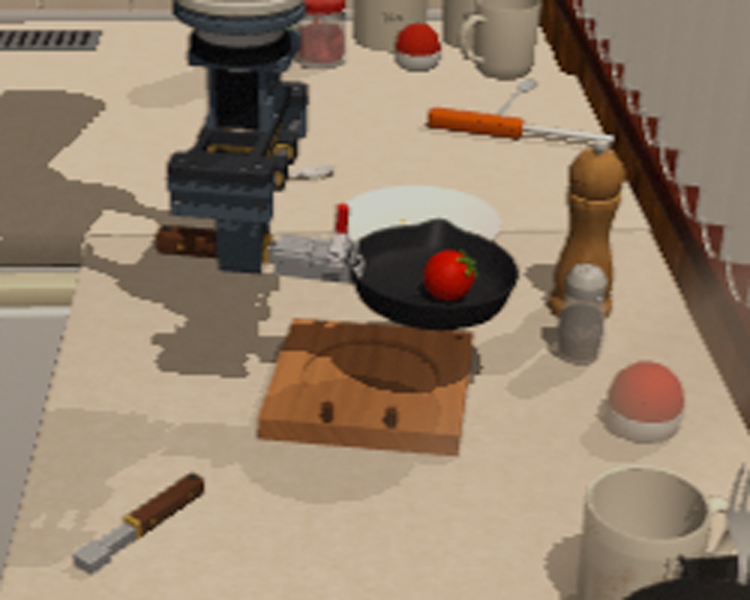

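The side crop shows the pan quarter-turned, lip at (440,222) pointing at the plate, and knob top at (342,207). The pan's rim spans columns 357–517, and the tomato at (449,275) is slightly outward of its middle. I'll check for droop by projecting known pan points.

```bash
python3 - <<'E'
from h import *
c=dict(np.load('pics/side.npz'))
T=np.array(monitor.read_state()['tool_pos']);a=np.radians(-190.0)
px=np.array([np.cos(a),np.sin(a),0]);py=np.array([-px[1],px[0],0]);z=np.array([0,0,1.])
def P(x,y,h,pit): # rotate about grasp point (149,0,26+..) pitch: pan end droops by pit
    dx=x-.149;dz=h-.026;p=np.radians(pit)
    X=dx*np.cos(p)-0*dz; 
    X=dx*np.cos(p)-dz*np.sin(p);Z=dx*np.sin(p)+dz*np.cos(p)
    return np.array([T[0],T[1],0])+px*X+py*y+z*(Z+.026+.104+.0)
for pit in(0,2,4,6):
    o=[]
    for q in((.076,-.024,.0585),(-.068,0,.029),(0,-.0765,.031),(0,.068,.029),(0,0,.024),(.2225,-.01,.036)):
        u,v=proj(c,P(*q,pit));o.append(((u-130)*3,(v-80)*3))
    print(pit,np.round(o).astype(int).tolist())
print('order: knobtop, far rim, lip, near rim, tomato ctr if centred, tail top')
h=cv2.cvtColor(c['img'],cv2.COLOR_RGB2HSV);m=(((h[...,0]<8)|(h[...,0]>172))&(h[...,1]>150)).astype(np.uint8)
n,l,st,ce=cv2.connectedComponentsWithStats(m)
for i in range(1,n):
    if st[i,4]>25: print(((ce[i]-[130,80])*3).round(),st[i])
E
```

```text
0 [[337, 200], [515, 260], [436, 209], [421, 296], [428, 259], [154, 221]]
2 [[338, 203], [515, 269], [436, 215], [420, 302], [428, 265], [154, 218]]
4 [[340, 206], [514, 277], [436, 221], [420, 308], [427, 271], [154, 215]]
6 [[341, 209], [512, 285], [435, 226], [419, 314], [426, 277], [155, 212]]
order: knobtop, far rim, lip, near rim, tomato ctr if centred, tail top
[622. 109.] [309  62  55 100 452]
[323.   1.] [232  77  13   8  93]
[417.  39.] [262  88  15  11 126]
[341. 218.] [242 148   4  10  32]
[445. 275.] [271 163  17  18 221]
[658. 379.] [345 202  10   9  55]
[809. 435.] [397 220   7  12  27]
[976. 761.] [ 426  272   66  112 1274]
[938. 607.] [434 273  18  24 270]
[1001.  709.] [452 304  25  30 440]
[1078.  834.] [474 343  33  37 704]
```

Request:
arm_command --pt "-1 -0.0015 0.0004 -0.001 0" --pt "-1 -0.003 0.0007 -0.002 0" --pt "-1 -0.0045 0.001 -0.003 0" --pt "-1 -0.006 0.0014 -0.004 0" --pt "-1 -0.0075 0.0018 -0.004 0" --pt "-1 -0.009 0.002 -0.004 0" --pt "-1 -0.009 0.002 -0.004 0" --pt "-1 -0.009 0.002 -0.004 0" --pt "-1 -0.009 0.002 -0.003 0" --pt "-1 -0.009 0.002 -0.002 0" --pt "-1 -0.009 0.002 -0.001 0" --pt "-1 -0.009 0.002 0 0"

```text
time: 28.02
tool_pos: [0.4098, 0.0521, 0.1531]
tool_rot: [[-0.17, -0.985, -0.011], [-0.985, 0.17, 0.008], [-0.006, 0.012, -1.0]]
ft_force: [-0.1, -0.8, -4.6]
finger_gap: 0.02
```

Request:
arm_command --pt "-1 -0.009 0.002 0 0" --pt "-1 -0.009 0.002 0 0" --pt "-1 -0.009 0.002 0 0" --pt "-1 -0.009 0.002 0 0" --pt "-1 -0.009 0.002 0 0" --pt "-1 -0.0075 0.0018 0 0" --pt "-1 -0.006 0.0014 0 0" --pt "-1 -0.0045 0.001 0 0" --pt "-1 -0.003 0.0007 0 0" --pt "-1 -0.0015 0.0004 0 0" --pt "-1 0 0 0 0"

```text
time: 28.93
tool_pos: [0.4038, 0.1328, 0.1558]
tool_rot: [[-0.165, -0.986, -0.01], [-0.986, 0.164, 0.009], [-0.007, 0.011, -1.0]]
ft_force: [-0.7, -0.4, -4.4]
finger_gap: 0.0197
```

```bash
python3 -c "
from h import *
to([.4036,.134,.112],-190.1);lev()"
```

```text
t 28.93 tcp [0.4038 0.1328 0.1558] yaw 170.53 gap 0.0197 F [-0.7 -0.4 -4.4] -> d [-0.0009 -0.0001  0.0438] turn 0.11
r 0.2959 lever ang 113.8 yaw 170.5 z 0.1558 gap 0.0197 F [-0.7 -0.4 -4.4] tiltz [-0.01   0.009 -1.   ]
```

Position is right. Now I'll descend gently by about 44 mm.

Request:
arm_command --pt "-1 0 0 0.002 0.05" --pt "-1 0 0 0.004 0.05" --pt "-1 0 0 0.006 0" --pt "-1 0 0 0.008 0" --pt "-1 0 0 0.008 0" --pt "-1 0 0 0.006 0" --pt "-1 0 0 0.004 0" --pt "-1 0 0 0.002 0" --pt "-1 0 0 0 0" --pt "-1 0 0 0 0"

```text
time: 29.77
tool_pos: [0.4031, 0.1315, 0.1105]
tool_rot: [[-0.179, -0.984, -0.012], [-0.984, 0.178, 0.008], [-0.006, 0.013, -1.0]]
ft_force: [-0.2, 0.5, -4.8]
finger_gap: 0.0196
```

```bash
python3 -c "
from h import *
to([.4036,.134,.112],-190.1);lev();print(np.round(monitor.read_state()['tool_rot'],4).tolist())
a=cam('side')['img'];b=cam('scene')['img']
A=cv2.resize(a[80:240,150:360,::-1],(800,610))[:400] if 0 else cv2.resize(a[90:210,170:330,::-1],(400,300),interpolation=cv2.INTER_CUBIC)
B=cv2.resize(b[150:300,90:290,::-1],(400,300),interpolation=cv2.INTER_CUBIC)
cv2.imwrite('pics/f1.png',np.hstack([A,B]));tom()"
```

```text
t 29.77 tcp [0.4031 0.1315 0.1105] yaw 169.72 gap 0.0196 F [-0.2  0.5 -4.8] -> d [-0.0026 -0.     -0.0015] turn -0.03
r 0.295 lever ang 114.0 yaw 169.7 z 0.1105 gap 0.0196 F [-0.2  0.5 -4.8] tiltz [-0.012  0.008 -1.   ]
[[-0.1786, -0.9838, -0.0121], [-0.9839, 0.1785, 0.0079], [-0.0056, 0.0133, -0.9999]]
red [193.6 113.3] [179 101  31  25 595]
```

View pics/f1.png

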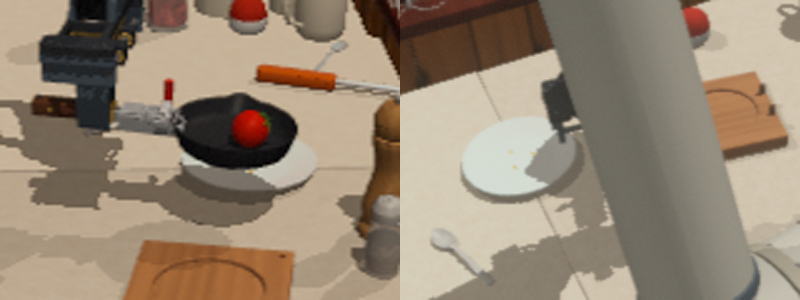

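Side view at (235,130): the pan hangs above the plate's near edge, clear of everything, and the tomato is a little outward of the middle. I've used all my views, so I'll quantify droop and tomato offset numerically.

```bash
cat > chk.py <<'E'
from h import *
def chk():
    c=cam('side');s=monitor.read_state();T=np.array(s['tool_pos']);R=np.array(s['tool_rot']);px=R[:,1]*[1,1,0];px/=np.linalg.norm(px);py=np.array([-px[1],px[0],0]);z=np.array([0,0,1.])
    zb=T[2]-.0267+.015
    def P(x,y,h,pit):
        dx=x-.149;dz=h-.026;p=np.radians(pit)
        return np.array([T[0],T[1],zb+.026])+px*(dx*np.cos(p)-dz*np.sin(p))+py*y+z*(dx*np.sin(p)+dz*np.cos(p))
    h=cv2.cvtColor(c['img'],cv2.COLOR_RGB2HSV)
    m=(((h[...,0]<8)|(h[...,0]>172))&(h[...,1]>150)).astype(np.uint8)
    n,l,st,ce=cv2.connectedComponentsWithStats(m);pt=proj(c,P(0,0,.023,0));pk=proj(c,P(.076,-.024,.045,0))
    i=min(range(1,n),key=lambda i:np.hypot(*(ce[i]-pt))+1e3*(st[i,4]<60));j=min(range(1,n),key=lambda j:np.hypot(*(ce[j]-pk))+1e3*(st[j,4]<12))
    print('tomato',ce[i].round(1),st[i],'knob',ce[j].round(1),st[j])
    # pan silhouette (dark)
    cx,cy=map(int,pt);d=(c['img'].max(2)<75).astype(np.uint8);d[i==l]=0;d[:, :max(0,int(pk[0])+6)]=0;d[:cy-40]=0;d[cy+60:]=0
    d=((d>0)|(l==i)).astype(np.uint8)
    n2,l2,st2,_=cv2.connectedComponentsWithStats(d);k=l2[int(ce[i][1]),int(ce[i][0])];q=np.argwhere(l2==k)
    r=q[:,1].max();print('pan right',r,'rows',q[q[:,1]>=r-1,0].min(),q[q[:,1]>=r-1,0].max(),'top',q[:,0].min(),'bottom',q[:,0].max())
    t=np.linspace(0,2*np.pi,90)
    for pit in(0,1,2,3,4,5):
        rim=np.array([proj(c,P(.068*np.cos(a),.068*np.sin(a),.029,pit)) for a in t]);ft=np.array([proj(c,P(.054*np.cos(a),.054*np.sin(a),0,pit)) for a in t])
        e=rim[rim[:,0].argmax()];lip=proj(c,P(0,-.0765,.031,pit))
        print(pit,'knob mid',np.round(proj(c,P(.076,-.024,.0475,pit)),1),'right',e.round(1),'lip',np.round(lip,1),'bottom',ft[:,1].max().round(1),'tom',np.round(proj(c,P(0,0,.023,pit)),1))
    C=T+(-.149)*px;L=C-.0765*py
    print('centre',C[:2].round(4),'lip',L[:2].round(4),'lip to plate mid',np.linalg.norm(L[:2]-[.573,.235]).round(4),'centre to plate',np.linalg.norm(C[:2]-[.573,.235]).round(4),'rot from start deg',np.degrees(np.arctan2(px[1],px[0])).round(1))
chk()
E
python3 chk.py
```

```text
tomato [269.4 141. ] [263 133  15  16 177] knob [237.  125.5] [236 122   3   8  24]
pan right 288 rows 138 145 top 127 bottom 157
0 knob mid [236. 124.] right [288.2 137.1] lip [265.7 124. ] bottom 154.6 tom [262.6 137.8]
1 knob mid [236.1 124.5] right [288.1 138.4] lip [265.7 124.9] bottom 155.5 tom [262.6 138.7]
2 knob mid [236.2 124.9] right [288.  139.7] lip [265.7 125.7] bottom 156.4 tom [262.5 139.6]
3 knob mid [236.3 125.4] right [287.9 141. ] lip [265.6 126.6] bottom 157.4 tom [262.4 140.5]
4 knob mid [236.5 125.8] right [287.8 142.3] lip [265.6 127.5] bottom 158.3 tom [262.3 141.4]
5 knob mid [236.6 126.3] right [287.6 143.6] lip [265.5 128.3] bottom 159.3 tom [262.2 142.2]
centre [0.55   0.1049] lip [0.5636 0.1802] lip to plate mid 0.0556 centre to plate 0.1321 rot from start deg 169.7
```

Request:
arm_command --pt "-1 0 0 -0.003 0" --pt "-1 0 0 -0.006 0" --pt "-1 0 0 -0.009 0" --pt "-1 0 0 -0.01 0" --pt "-1 0 0 -0.01 0" --pt "-1 0 0 -0.009 0" --pt "-1 0 0 -0.006 0" --pt "-1 0 0 -0.003 0" --pt "-1 0 0 0 0"

```text
time: 30.72
tool_pos: [0.4043, 0.1312, 0.1737]
tool_rot: [[-0.178, -0.984, -0.008], [-0.984, 0.178, 0.009], [-0.007, 0.009, -1.0]]
ft_force: [1.3, -0.3, -4.4]
finger_gap: 0.0195
```

Request:
arm_command --pt "-1 0 0 0.01 0" --pt "-1 0 0 0.02 0" --pt "-1 0 0 0.02 0" --pt "-1 0 0 0 0" --pt "-1 0 0 0 0" --pt "-1 0 0 0 0" --pt "-1 0 0 0 0" --pt "-1 0 0 0 0"

```text
time: 31.38
tool_pos: [0.4049, 0.1318, 0.1242]
tool_rot: [[-0.178, -0.984, -0.005], [-0.984, 0.178, 0.009], [-0.008, 0.007, -1.0]]
ft_force: [0.4, 0.2, -4.9]
finger_gap: 0.0199
```

```bash
python3 chk.py; python3 -c "
from h import *
to([.4036,.134,.112],-190.1);lev();print(np.round(monitor.read_state()['tool_rot'],4).tolist())"
```

```text
tomato [269.9 137.3] [263 130  16  15 180] knob [237.9 121. ] [237 117   3   9  25]
pan right 289 rows 135 141 top 124 bottom 153
0 knob mid [236.6 119.3] right [289.1 132.4] lip [266.4 119.5] bottom 149.8 tom [263.4 133.1]
1 knob mid [236.7 119.8] right [289.  133.7] lip [266.4 120.3] bottom 150.8 tom [263.4 134. ]
2 knob mid [236.8 120.2] right [288.9 135. ] lip [266.4 121.2] bottom 151.7 tom [263.3 134.9]
3 knob mid [237.  120.7] right [288.8 136.3] lip [266.3 122.1] bottom 152.7 tom [263.2 135.8]
4 knob mid [237.1 121.1] right [288.7 137.6] lip [266.3 122.9] bottom 153.6 tom [263.1 136.7]
5 knob mid [237.2 121.6] right [288.5 138.9] lip [266.2 123.8] bottom 154.6 tom [263.  137.6]
centre [0.5517 0.1053] lip [0.5653 0.1806] lip to plate mid 0.0549 centre to plate 0.1314 rot from start deg 169.7
t 31.43 tcp [0.405  0.1319 0.1243] yaw 169.74 gap 0.0193 F [-0.1 -0.4 -3.9] -> d [-0.0017  0.0017  0.0124] turn -0.03
r 0.2946 lever ang 113.6 yaw 169.7 z 0.1243 gap 0.0193 F [-0.1 -0.4 -3.9] tiltz [-0.005  0.009 -1.   ]
[[-0.1782, -0.984, -0.0049], [-0.984, 0.1781, 0.0091], [-0.0081, 0.0065, -0.9999]]
```

The abrupt-stop cycle raised the pan's far side relative to level: tool pitch went from 0.013 to 0.0065. I'll repeat it, since vertical motion leaves the tomato alone.

Request:
arm_command --pt "-1 0 0 0.003 0" --pt "-1 0 0 0.006 0" --pt "-1 0 0 0 0" --pt "-1 0 0 -0.003 0" --pt "-1 0 0 -0.006 0" --pt "-1 0 0 -0.009 0" --pt "-1 0 0 -0.01 0" --pt "-1 0 0 -0.01 0" --pt "-1 0 0 -0.009 0" --pt "-1 0 0 -0.006 0" --pt "-1 0 0 -0.003 0" --pt "-1 0 0 0 0"

```text
time: 32.43
tool_pos: [0.4054, 0.1314, 0.177]
tool_rot: [[-0.178, -0.984, -0.003], [-0.984, 0.178, 0.009], [-0.009, 0.005, -1.0]]
ft_force: [0.2, 0.8, -4.5]
finger_gap: 0.0195
```

Request:
arm_command --pt "-1 0 0 0.012 0" --pt "-1 0 0 0.024 0" --pt "-1 0 0 0.024 0" --pt "-1 0 0 0 0" --pt "-1 0 0 0 0" --pt "-1 0 0 0 0" --pt "-1 0 0 0 0"

```text
time: 33.02
tool_pos: [0.4062, 0.1322, 0.1169]
tool_rot: [[-0.178, -0.984, -0.001], [-0.984, 0.178, 0.01], [-0.009, 0.003, -1.0]]
ft_force: [0.3, -0.5, -4.8]
finger_gap: 0.0198
```

Request:
arm_command --pt "-1 0 0 -0.003 0" --pt "-1 0 0 -0.006 0" --pt "-1 0 0 -0.009 0" --pt "-1 0 0 -0.01 0" --pt "-1 0 0 -0.01 0" --pt "-1 0 0 -0.009 0" --pt "-1 0 0 -0.006 0" --pt "-1 0 0 -0.003 0" --pt "-1 0 0 0 0"

```text
time: 33.77
tool_pos: [0.4083, 0.132, 0.184]
tool_rot: [[-0.178, -0.984, 0.009], [-0.984, 0.178, 0.011], [-0.013, -0.007, -1.0]]
ft_force: [0.3, -0.2, -4.1]
finger_gap: 0.0197
```

Request:
arm_command --pt "-1 0 0 0.012 0" --pt "-1 0 0 0.024 0" --pt "-1 0 0 0.024 0" --pt "-1 0 0 0 0" --pt "-1 0 0 0 0" --pt "-1 0 0 0 0" --pt "-1 0 0 0 0"

```text
time: 34.35
tool_pos: [0.4102, 0.1329, 0.1247]
tool_rot: [[-0.178, -0.984, 0.012], [-0.984, 0.178, 0.012], [-0.014, -0.01, -1.0]]
ft_force: [-0.3, 0.1, -4.4]
finger_gap: 0.0198
```

```bash
python3 chk.py; python3 -c "
from h import *
to([.4036,.134,.112],-190.1);print(np.round(monitor.read_state()['tool_rot'],4).tolist())"
```

```text
tomato [272.5 139.7] [266 132  15  16 178] knob [239.7 121.4] [238 118   4   8  23]
pan right 290 rows 136 144 top 125 bottom 154
0 knob mid [238.5 118.9] right [291. 132.] lip [268.3 119.1] bottom 149.4 tom [265.4 132.8]
1 knob mid [238.7 119.4] right [291.  133.3] lip [268.3 120. ] bottom 150.4 tom [265.3 133.7]
2 knob mid [238.8 119.9] right [290.9 134.6] lip [268.2 120.9] bottom 151.3 tom [265.2 134.6]
3 knob mid [238.9 120.3] right [290.7 135.9] lip [268.2 121.7] bottom 152.3 tom [265.1 135.4]
4 knob mid [239.  120.8] right [290.6 137.2] lip [268.1 122.6] bottom 153.2 tom [265.  136.3]
5 knob mid [239.1 121.2] right [290.4 138.5] lip [268.1 123.4] bottom 154.2 tom [264.9 137.2]
centre [0.5569 0.1064] lip [0.5706 0.1817] lip to plate mid 0.0534 centre to plate 0.1296 rot from start deg 169.8
t 34.4 tcp [0.4103 0.1329 0.1249] yaw 169.75 gap 0.0199 F [ 0.8 -0.4 -4.8] -> d [0.0003 0.0069 0.0128] turn -0.02
[[-0.1778, -0.984, 0.0128], [-0.984, 0.1779, 0.012], [-0.0141, -0.0104, -0.9998]]
```

```bash
cat > wchk.py <<'E'
from h import *
def wchk():
    c=cam('wrist');s=monitor.read_state();T=np.array(s['tool_pos']);R=np.array(s['tool_rot'])
    # pan point in tool frame: grasp at pan x=.149, height .041-.0267+... : pan underside is .0117 below TCP (tool z down)
    def W(x,y,h,pit,roll=0):
        dx=x-.149;dz=h-.026;p=np.radians(pit)
        a=dx*np.cos(p)-dz*np.sin(p);b=dx*np.sin(p)+dz*np.cos(p)
        return T+R@np.array([y,a,-(b+.026-.0117)])
    g=c['img'].max(2)
    def edges(r):
        row=np.where(g[r,100:420]<70)[0]+100
        # largest run
        runs=np.split(row,np.where(np.diff(row)>14)[0]+1);k=max(runs,key=len) if len(row) else [0,0];return k[0],k[-1]
    print('meas',[(r,)+tuple(map(int,edges(r))) for r in(5,20,35,50)])
    t=np.linspace(-np.pi/2,np.pi/2,400)
    for pit in(-1,0,2,4,6):
        q=np.array([proj(c,W(.068*np.cos(a),.068*np.sin(a),.029,pit),True) for a in t]);o=[]
        for r in(5,20,35,50):
            h=len(t)//2;L=q[:h];H=q[h:]
            o.append((r,round(float(L[np.abs(L[:,1]-r).argmin(),0]),1),round(float(H[np.abs(H[:,1]-r).argmin(),0]),1)))
        print(pit,o,'knobtop',np.round(proj(c,W(.076,-.024,.0585,pit),True),1),'pin',np.round(proj(c,W(.076,.02,.0365,pit),True),1))
wchk();tom()
E
python3 wchk.py
```

```text
meas [(5, 124, 361), (20, 136, 359), (35, 143, 355), (50, 151, 348)]
-1 [(5, 127.8, 375.9), (20, 131.0, 372.9), (35, 136.7, 367.0), (50, 146.0, 357.8)] knobtop [194.8 119. ] pin [293.1 116.2]
0 [(5, 129.2, 374.3), (20, 132.3, 371.6), (35, 137.7, 365.9), (50, 146.7, 357.1)] knobtop [195.3 117.5] pin [292.7 115.8]
2 [(5, 132.2, 371.3), (20, 134.6, 369.0), (35, 140.0, 363.9), (50, 148.5, 355.7)] knobtop [196.3 114.8] pin [292. 115.]
4 [(5, 135.1, 368.4), (20, 136.9, 366.6), (35, 141.6, 361.9), (50, 149.8, 354.3)] knobtop [197.3 112.3] pin [291.4 114.4]
6 [(5, 138.0, 365.4), (20, 139.2, 364.3), (35, 143.3, 360.2), (50, 151.1, 352.9)] knobtop [198.3 110.2] pin [290.7 114. ]
red [196.5 111.2] [182  98  30  26 564]
```

```bash
python3 - <<'E'
from h import *
def edges(g,r):
    row=np.where(g[r]<70)[0];runs=np.split(row,np.where(np.diff(row)>14)[0]+1);k=max(runs,key=len);return k[0]+110,k[-1]+110
a=cv2.imread('pics/w6.png');a=cv2.resize(a,(300,225),interpolation=cv2.INTER_AREA)
b=cv2.imread('pics/l1.png')[:300,400:];b=cv2.resize(b,(300,225),interpolation=cv2.INTER_AREA)
c=dict(np.load('pics/wrist.npz'))['img'][:225,110:410,::-1]
for n,i in(('w6',a),('l1',b),('now',c)):
    g=i.max(2);h=cv2.cvtColor(np.ascontiguousarray(i),cv2.COLOR_BGR2HSV);m=(((h[...,0]<8)|(h[...,0]>172))&(h[...,1]>170)&(h[...,2]>60)).astype(np.uint8)
    N,l,st,ce=cv2.connectedComponentsWithStats(m);print(n,[tuple(map(int,edges(g,r))) for r in(5,20,35,50)],[((ce[k]+[110,0]).round(1).tolist(),int(st[k,4])) for k in range(1,N) if st[k,4]>60])
E
```

```text
w6 [(118, 242), (131, 364), (137, 360), (145, 350)] [([248.6, 6.2], 711), ([194.7, 115.6], 594)]
l1 [(117, 236), (131, 362), (137, 356), (146, 346)] [([246.7, 5.6], 618), ([193.5, 113.1], 606)]
now [(124, 361), (136, 359), (143, 355), (151, 348)] [([196.5, 111.2], 564)]
```

The wrist check shows the abrupt stops let the handle slip in the grip: about 5° of droop now, against about 2° before. To mend it, I'll rest the pan's foot on the board with a small inward offset. Pressing the grip down there turns the pan back up in the jaws. Then I'll lift gently and return.

Request:
arm_command --pt "-1 0.0015 0.0002 0 0" --pt "-1 0.003 0.0004 0 0" --pt "-1 0.0045 0.0006 0 0" --pt "-1 0.006 0.0008 0 0" --pt "-1 0.0075 0.001 0 0" --pt "-1 0.009 0.0012 0 0" --pt "-1 0.009 0.0012 0 0" --pt "-1 0.009 0.0012 0 0" --pt "-1 0.009 0.0012 0 0" --pt "-1 0.009 0.0012 0 0" --pt "-1 0.009 0.0012 0 0" --pt "-1 0.009 0.0012 0 0"

```text
time: 35.5
tool_pos: [0.3815, 0.0427, 0.1247]
tool_rot: [[-0.177, -0.984, 0.016], [-0.984, 0.177, 0.012], [-0.015, -0.013, -1.0]]
ft_force: [0.5, 0.2, -4.9]
finger_gap: 0.0199
```

Request:
arm_command --pt "-1 0.009 0.0012 0 0" --pt "-1 0.009 0.0012 0 0" --pt "-1 0.009 0.0012 0 0" --pt "-1 0.009 0.0012 0 0" --pt "-1 0.0075 0.001 0 0" --pt "-1 0.006 0.0008 0 0" --pt "-1 0.0045 0.0006 0 0" --pt "-1 0.003 0.0004 0 0" --pt "-1 0.0015 0.0002 0 0" --pt "-1 0 0 0 0"

```text
time: 36.33
tool_pos: [0.3595, -0.0223, 0.1237]
tool_rot: [[-0.182, -0.983, 0.015], [-0.983, 0.182, 0.012], [-0.014, -0.013, -1.0]]
ft_force: [-0.2, 0.5, -4.4]
finger_gap: 0.0198
```

```bash
python3 -c "
from h import *
to([.358,-.033,.06],-190.1);print(np.round(monitor.read_state()['tool_rot'],4).tolist());tom()"; python3 chk.py | head -2
```

```text
t 36.33 tcp [ 0.3595 -0.0223  0.1237] yaw 169.51 gap 0.0198 F [-0.2  0.5 -4.4] -> d [0.0117 0.0003 0.0635] turn -0.06
[[-0.1818, -0.9832, 0.0153], [-0.9832, 0.182, 0.0117], [-0.0143, -0.013, -0.9998]]
red [196.5 111.2] [182  98  30  27 572]
tomato [256.9 167.5] [249 159  17  18 220] knob [220.7 147. ] [219 142   4  10  32]
pan right 278 rows 165 169 top 149 bottom 185
```

Request:
arm_command --pt "-1 0.0015 0 0.002 -0.05" --pt "-1 0.003 0 0.004 0" --pt "-1 0.003 0 0.006 0" --pt "-1 0.0025 0 0.008 0" --pt "-1 0.0015 0 0.009 0" --pt "-1 0 0 0.009 0" --pt "-1 0 0 0.008 0" --pt "-1 0 0 0.007 0" --pt "-1 0 0 0.005 0" --pt "-1 0 0 0.003 0" --pt "-1 0 0 0.0015 0" --pt "-1 0 0 0 0"

```text
time: 37.43
tool_pos: [0.3589, -0.0337, 0.0545]
tool_rot: [[-0.173, -0.985, 0.015], [-0.985, 0.173, 0.012], [-0.014, -0.013, -1.0]]
ft_force: [0.9, 0.0, -4.8]
finger_gap: 0.0196
```

Request:
arm_command --pt "-1 0 0 0.001 0" --pt "-1 0 0 0.002 0" --pt "-1 0 0 0.003 0" --pt "-1 0 0 0.003 0"

```text
time: 37.77
tool_pos: [0.36, -0.0338, 0.0458]
tool_rot: [[-0.172, -0.985, 0.018], [-0.985, 0.173, 0.011], [-0.014, -0.016, -1.0]]
ft_force: [-0.1, -0.1, -4.6]
finger_gap: 0.0197
```

```bash
python3 -c "
from h import *
to([.358,-.033,.027],-190.1);print(np.round(monitor.read_state()['tool_rot'],4).tolist());tom()"; python3 chk.py | head -2; python3 wchk.py | head -1
```

```text
t 37.77 tcp [ 0.36   -0.0338  0.0458] yaw 170.06 gap 0.0197 F [-0.1 -0.1 -4.6] -> d [-0.0002  0.0025  0.0188] turn 0.03
[[-0.1725, -0.9849, 0.018], [-0.9849, 0.1727, 0.0109], [-0.0139, -0.0158, -0.9998]]
red [196.5 111.1] [182  98  30  26 572]
tomato [256.9 197.6] [250 190  16  16 201] knob [221.2 176.9] [220 173   4   9  29]
pan right 276 rows 192 203 top 178 bottom 220
meas [(5, 124, 362), (20, 136, 359), (35, 143, 365), (50, 150, 347)]
```

No contact yet. I'll keep going in small steps.

Request:
arm_command --pt "-1 0 0 0.002 0" --pt "-1 0 0 0.002 0" --pt "-1 0 0 0.002 0" --pt "-1 0 0 0.002 0"

```text
time: 38.3
tool_pos: [0.3604, -0.0338, 0.0378]
tool_rot: [[-0.172, -0.985, 0.019], [-0.985, 0.173, 0.011], [-0.014, -0.017, -1.0]]
ft_force: [-2.7, 0.4, 0.6]
finger_gap: 0.0195
```

Request:
arm_command --pt "-1 0 0 0.002 0" --pt "-1 0 0 0.002 0" --pt "-1 0 0 0.002 0"

```text
time: 38.55
tool_pos: [0.3593, -0.0334, 0.0314]
tool_rot: [[-0.172, -0.985, 0.017], [-0.985, 0.173, 0.011], [-0.014, -0.015, -1.0]]
ft_force: [-7.1, -0.4, 11.0]
finger_gap: 0.0198
```

```bash
python3 -c "
from h import *
to([.358,-.033,.027],-190.1);print(np.round(monitor.read_state()['tool_rot'],4).tolist());tom()"; python3 chk.py | head -2; python3 wchk.py | head -1
```

```text
t 38.55 tcp [ 0.3593 -0.0334  0.0314] yaw 170.06 gap 0.0198 F [-7.1 -0.4 11. ] -> d [-0.0001  0.0014  0.0044] turn 0.03
[[-0.1724, -0.9849, 0.0174], [-0.9849, 0.1726, 0.0111], [-0.0139, -0.0152, -0.9998]]
red [194.2 119.3] [180 108  31  25 600]
tomato [252.8 196.6] [246 188  16  17 193] knob [219.7 179.8] [218 176   4   9  30]
pan right 276 rows 190 199 top 178 bottom 216
meas [(5, 118, 369), (20, 130, 367), (35, 136, 360), (50, 145, 351)]
```

The pan has turned back up in the grip: knob row went from 111 to 119 against about 117 for level. A touch more to allow for elastic sag, then a gentle lift.

Request:
arm_command --pt "-1 0 0 0.002 0" --pt "-1 0 0 0.002 0" --pt "-1 0 0 0.001 0" --pt "-1 0 0 0 0" --pt "-1 0 0 -0.0005 0" --pt "-1 0 0 -0.001 0" --pt "-1 0 0 -0.001 0" --pt "-1 0 0 -0.001 0" --pt "-1 0 0 -0.0015 0" --pt "-1 0 0 -0.002 0" --pt "-1 0 0 -0.002 0" --pt "-1 0 0 -0.002 0"

```text
time: 39.75
tool_pos: [0.3585, -0.0334, 0.0376]
tool_rot: [[-0.173, -0.985, 0.018], [-0.985, 0.173, 0.011], [-0.014, -0.016, -1.0]]
ft_force: [1.0, -0.7, -5.0]
finger_gap: 0.0199
```

Request:
arm_command --pt "-1 0 0 -0.002 0" --pt "-1 0 0 -0.002 0" --pt "-1 0 0 -0.003 0" --pt "-1 0 0 -0.003 0" --pt "-1 0 0 -0.003 0" --pt "-1 0 0 -0.003 0" --pt "-1 0 0 -0.002 0" --pt "-1 0 0 -0.001 0" --pt "-1 0 0 0 0"

```text
time: 40.5
tool_pos: [0.3579, -0.0336, 0.0593]
tool_rot: [[-0.173, -0.985, 0.018], [-0.985, 0.173, 0.011], [-0.014, -0.016, -1.0]]
ft_force: [-0.9, 0.2, -5.8]
finger_gap: 0.0197
```

```bash
python3 -c "
from h import *
to([.358,-.033,.027],-190.1);print(np.round(monitor.read_state()['tool_rot'],4).tolist());tom()"; python3 chk.py ; python3 wchk.py | head -1
```

```text
t 40.5 tcp [ 0.3579 -0.0336  0.0593] yaw 170.03 gap 0.0197 F [-0.9  0.2 -5.8] -> d [-0.0002  0.0005  0.0323] turn 0.02
[[-0.1728, -0.9848, 0.0179], [-0.9849, 0.1731, 0.0108], [-0.0137, -0.0158, -0.9998]]
red [247.9   5.1] [219   0  59  14 563]
red [193.4 117.3] [179 106  31  24 606]
tomato [249.1 186.2] [241 179  17  16 211] knob [219. 170.] [218 166   3   9  27]
pan right 276 rows 181 190 top 169 bottom 214
0 knob mid [219.1 169.9] right [276.3 184.1] lip [252.1 168.1] bottom 205.5 tom [248.3 185.6]
1 knob mid [219.2 170.3] right [276.2 185.4] lip [252.1 169. ] bottom 206.5 tom [248.2 186.5]
2 knob mid [219.4 170.8] right [276.2 186.7] lip [252.1 169.9] bottom 207.4 tom [248.2 187.4]
3 knob mid [219.5 171.3] right [276.  188.1] lip [252.1 170.8] bottom 208.4 tom [248.1 188.3]
4 knob mid [219.6 171.8] right [275.9 189.4] lip [252.1 171.6] bottom 209.3 tom [248.  189.3]
5 knob mid [219.7 172.2] right [275.7 190.7] lip [252.  172.5] bottom 210.3 tom [247.9 190.2]
centre [ 0.5046 -0.0594] lip [0.5178 0.016 ] lip to plate mid 0.2259 centre to plate 0.3022 rot from start deg 170.0
meas [(5, 118, 228), (20, 131, 364), (35, 136, 361), (50, 145, 345)]
```

Level again: knob row 117, rim width 233 px and tomato centred to within 2 px. Now I'll return gently.

Request:
arm_command --pt "-1 -0.001 -0.0001 -0.001 0" --pt "-1 -0.002 -0.0002 -0.002 0" --pt "-1 -0.003 -0.0003 -0.003 0" --pt "-1 -0.004 -0.0004 -0.004 0" --pt "-1 -0.005 -0.0005 -0.005 0" --pt "-1 -0.006 -0.0005 -0.005 0" --pt "-1 -0.007 -0.0006 -0.005 0" --pt "-1 -0.008 -0.0007 -0.005 0" --pt "-1 -0.008 -0.0007 -0.005 0" --pt "-1 -0.008 -0.0007 -0.005 0" --pt "-1 -0.008 -0.0007 -0.004 0" --pt "-1 -0.008 -0.0007 -0.003 0"

```text
time: 41.7
tool_pos: [0.3752, 0.0386, 0.1125]
tool_rot: [[-0.174, -0.985, 0.017], [-0.985, 0.174, 0.012], [-0.014, -0.015, -1.0]]
ft_force: [0.7, 0.7, -5.2]
finger_gap: 0.0195
```

Request:
arm_command --pt "-1 -0.008 -0.0007 -0.002 0" --pt "-1 -0.008 -0.0007 -0.001 0" --pt "-1 -0.008 -0.0007 0 0" --pt "-1 -0.008 -0.0007 0 0" --pt "-1 -0.008 -0.0007 0 0" --pt "-1 -0.008 -0.0007 0 0" --pt "-1 -0.008 -0.0007 0 0" --pt "-1 -0.007 -0.0006 0 0" --pt "-1 -0.006 -0.0005 0 0" --pt "-1 -0.005 -0.0004 0 0" --pt "-1 -0.004 -0.0003 0 0" --pt "-1 -0.003 -0.0002 0 0"

```text
time: 42.7
tool_pos: [0.3978, 0.1274, 0.1174]
tool_rot: [[-0.172, -0.985, 0.017], [-0.985, 0.172, 0.012], [-0.014, -0.014, -1.0]]
ft_force: [0.7, 0.8, -5.2]
finger_gap: 0.0196
```

Request:
arm_command --pt "-1 -0.002 0 0 0" --pt "-1 -0.001 0 0 0" --pt "-1 0 0 0 0"

```text
time: 42.95
tool_pos: [0.3984, 0.131, 0.1174]
tool_rot: [[-0.172, -0.985, 0.016], [-0.985, 0.172, 0.012], [-0.014, -0.014, -1.0]]
ft_force: [0.9, -0.0, -5.7]
finger_gap: 0.0196
```

```bash
python3 -c "
from h import *
to([.4036,.134,.112],-190.1);print(np.round(monitor.read_state()['tool_rot'],4).tolist());tom()"; python3 chk.py ; python3 wchk.py | head -1
```

```text
t 42.95 tcp [0.3984 0.131  0.1174] yaw 170.11 gap 0.0196 F [ 0.9 -0.  -5.7] -> d [-0.0038 -0.0045  0.0055] turn 0.04
[[-0.1715, -0.985, 0.0164], [-0.9851, 0.1717, 0.0115], [-0.0142, -0.0141, -0.9998]]
red [247.3   5.3] [218   0  59  14 595]
red [193.4 117.3] [179 106  31  24 603]
tomato [261.7 136.1] [255 129  15  15 180] knob [234.  121.8] [233 118   3   9  26]
pan right 286 rows 132 140 top 123 bottom 152
0 knob mid [234.1 121.8] right [286.5 134.8] lip [263.9 121.8] bottom 152.3 tom [260.9 135.6]
1 knob mid [234.2 122.3] right [286.5 136.1] lip [263.9 122.7] bottom 153.2 tom [260.9 136.5]
2 knob mid [234.4 122.7] right [286.4 137.4] lip [263.8 123.5] bottom 154.2 tom [260.8 137.3]
3 knob mid [234.5 123.2] right [286.2 138.7] lip [263.8 124.4] bottom 155.1 tom [260.7 138.2]
4 knob mid [234.6 123.6] right [286.1 140. ] lip [263.7 125.3] bottom 156.1 tom [260.6 139.1]
5 knob mid [234.7 124.1] right [285.9 141.3] lip [263.7 126.1] bottom 157.0 tom [260.5 140. ]
centre [0.5452 0.1052] lip [0.5583 0.1805] lip to plate mid 0.0564 centre to plate 0.1328 rot from start deg 170.1
meas [(5, 118, 234), (20, 131, 364), (35, 136, 359), (50, 145, 349)]
```

All good. I'll lower by 4 mm, settle, then hand in.

Request:
arm_command --pt "-1 0 0 0.001 0" --pt "-1 -0.001 0 0.001 0" --pt "-1 -0.001 0 0.001 0" --pt "-1 0 0 0.001 0" --pt "-1 0 0 0 0" --pt "-1 0 0 0 0" --pt "-1 0 0 0 0" --pt "-1 0 0 0 0"

```text
time: 43.82
tool_pos: [0.3987, 0.1325, 0.1129]
tool_rot: [[-0.173, -0.985, 0.016], [-0.985, 0.173, 0.011], [-0.014, -0.014, -1.0]]
ft_force: [-0.1, 0.3, -4.6]
finger_gap: 0.0197
```

```bash
python3 chk.py | sed -n '1,4p;9p'; python3 -c "
from h import *
s=monitor.read_state();print(s['time'],s['tool_pos'],max(abs(np.array(s['joint_velocities']))));tom()
print(workorder.hand_in())"
```

```text
tomato [261.9 137.4] [255 131  15  14 181] knob [234.4 123. ] [233 119   3   9  20]
pan right 286 rows 133 141 top 124 bottom 153
0 knob mid [234.2 123.1] right [286.5 136.1] lip [263.9 123.1] bottom 153.6 tom [260.9 136.9]
1 knob mid [234.4 123.6] right [286.4 137.4] lip [263.9 123.9] bottom 154.5 tom [260.9 137.8]
centre [0.5455 0.1067] lip [0.5587 0.1821] lip to plate mid 0.0548 centre to plate 0.1312 rot from start deg 170.0
43.8667 [0.39871289 0.13247072 0.11292846] 0.0016032973914351194
red [247.5   5.3] [218   0  60  14 590]
red [193.4 117.3] [179 106  31  24 604]
the job is handed in; nothing more can be done
None
```

I seated the largest handle in the socket, swung the lever shut to its stop, lifted the pan by the handle and turned it a quarter turn clockwise. I handed the job in at 43.9 s of the 72 s, with the pan held still over the plate.

**Last checks:**

| What | Reading |
|---|---|
| Turn from the start | within about 0.2° of 90° |
| Tilt along the handle | about 0–1° |
| Roll of the gripper | about 0.8°, and the pan's own roll was not measured |
| Pan underside above the worktop | about 10 cm |
| Lip inside the plate rim | about 28 mm |
| Middle of the pan outside the plate rim | about 49 mm |
| Tomato off the pan's middle | about 2–3 mm |

**Problem on the way:** I tried to correct a 2–3° droop with abrupt vertical moves. They made the handle slip in the grip, so the pan drooped to about 5° and the tomato rolled roughly 15–20 mm off the middle. I set the pan briefly back on the board and pressed the grip down to turn it level, then lifted again and returned gently. The tomato went back to the middle, but it did not stay there all the time.

**Less certain:** the two camera estimates of the plate's middle differed by about 15 mm. I used the scene view because its fitted radius was nearly right; by the side view the lip would be nearer 40 mm in. I did not measure the plate or the other bystanders again at the end, but no planned path brought the gripper or pan into contact with them.

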